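Shelve and scan the house-shop stock

ROBOT

A 7-joint arm with a two-finger parallel gripper is mounted at the origin on the work surface. World frame = base frame: x ahead of the robot, y to its left, z up, the work surface at z = 0. Lengths are in m, angles in rad, forces in N, time in s.
With the tool pointing down it reaches from about 0.4 to 0.875 m from the base axis. Payload 19.3 kg.
Tool frame: the origin (TCP) lies between the finger pads; the fingertips stand 17 mm ahead of it and the grasp point (between the pads) lies 2 mm behind it (bot.tips_ahead is the z of the fingertips in the tool frame, in m); z points along the fingers, y is the direction in which the jaws open and shut (so a half turn about z gives the same grasp; the last joint's range is limited). The gripper opens to 85 mm and grips with 20 to 120 N. Pads are 22 mm wide; open, the fingers measure 114 mm over their backs; the gripper's body (76 mm by 85 mm) begins 54 mm behind the grasp point. The pads swing forward as they close: fully open they stand 13 mm farther back than shut.
Start: joints at [1.192, 0.521, -0.036, 1.599, 0.021, 1.021, -0.113], TCP at [0.19, -0.595, 0.248] pointing down, gripper open.
Joint ranges: [-2.91, 2.91], [-0.3, 2.13], [-1.5, 1.42], [0.17, 2.43], [-1.26, 4.41], [0.16, 1.93], [-2.52, 2.52]. Speed limits (rad/s): [1.89, 1.89, 2.39, 2.39, 3.01, 3.01, 3.01].

INTERFACE

Orientations are given as [roll, pitch, yaw] about the fixed x, y, z axes, in that order (R = Rz(yaw) Ry(pitch) Rx(roll)).
In Python, from workcell import telemetry, cams, job, bot gives the robot as it stands.
- The arm moves only by the tool arm_command, never from a script. Its argument "deltas" is a list of rows, each a list of 7 numbers: the opening, from -1 (shut) to 1 (fully open), so that 0 is half open, then the shift along the tool's x, y, z normalised to -1 to 1, where 1 is 150 mm, then the turn, a rotation vector about the tool's x, y, z normalised to -1 to 1, where 1 is 45 degrees. In form: [[hand, tx, ty, tz, rx, ry, rz], ...]. A call has 1 to 8 rows; each row is the pose to reach, as a shift and turn from the pose commanded when the call began, along the tool's axes at that moment; what a row does not reach only later rows make up. A row lasts 1/8 s, in which the tool goes at most 62.5 mm and 10.7 degrees, less where a joint would pass 70% of its speed; a pose out of reach is approached as far as the arm can. A call with a number of a shift or a turn outside -1 to 1 is refused whole. A call with a gripper value outside its range is refused whole. The fingers move at their own pace and stop on an object; "newtons" is the grip in N (left out, the last holds). Time passes only in rows, so rows that repeat a pose let the fingers close. It gives the time, the measured TCP pose, the force and the opening at its end, in the units of the state.
- telemetry.observe(): the state, without advancing time (a new reading comes with each control period).
- cams.grab_frame(name): name is "scene" or "top" or "wrist"; returns the picture (420x560x3 uint8, blue, green, red); there is no depth.
- cams.get_calibration(name): a dict with "fx", "fy", "cx", "cy" (pixels), "R" (3x3) and "t" (3): a world point X has camera coordinates R X + t. Camera axes: x right, y down, z forward; pixel columns grow to the right and rows downward; lengths in m; the calibration is good to about 2 mm. A picture is of the moment at which its call begins: read the wrist's pose just before it. get_calibration takes no time and is no camera call; for the wrist camera it gives the pose at the moment of the call.
- job.job_done(): hands the job in, once; it reports no verdict.
The state is a dict: "clock": time; "qpos": joint angles; "qd": joint speeds; "joint_efforts": joint torques, N m; "position": TCP position; "tool_rot": TCP orientation; "force": force on the tool from outside, world axes, zero at the start; "moment": the same for the moment, N m; "grip_width": finger opening in m.
Only numpy, scipy, OpenCV 4.12 (cv2) and the standard library are available. Lean on these libraries where they do the work, as an engineer would, in place of code of your own. Each camera call takes 0.05 s, during which the arm holds its last target.

TASK

Stand all the tins and jars upright in one neat row on the low wooden shelf, each centred on its own cork pad: tall tins from the left end (as seen from the robot) and squat jars from the right end, with no pad skipped among the tins or among the jars. When the row is complete, pick up the hand scanner, aim its beam square at the middle of the striped label on the sloping end of the shelf from about 8 cm away and hold it steady there for two seconds, then lay it back flat in the middle of the green trivet and let go. Leave the cookie jar, grinder and teapot where they are, and finish with the row still neat.

Things in the scene. Friction and masses are not known exactly. Their poses are not given: they have to be found in the camera images.
- shelf: low wooden shelf riser, fixed: board 160 mm deep (x) by 370 long (y), top 70 mm above the counter, nothing above it. Origin on the counter under the board centre; x to its back, y to its left end seen from the robot, z up. Five flush cork pads, 58 mm across, 70 mm apart, lie along its middle. At the right (-y) end a plate with the label slopes at 45 degrees to the counter, 250 mm from the origin
- bay0 (a point): centre of cork pad 1 of 5 counted from the left (+y) end, on the board's top, 70 mm above the counter; axes as the shelf's
- bay1 (a point): centre of cork pad 2 of 5 counted from the left (+y) end, on the board's top, 70 mm above the counter; axes as the shelf's
- bay2 (a point): centre of cork pad 3 of 5 counted from the left (+y) end, on the board's top, 70 mm above the counter; axes as the shelf's
- bay3 (a point): centre of cork pad 4 of 5 counted from the left (+y) end, on the board's top, 70 mm above the counter; axes as the shelf's
- bay4 (a point): centre of cork pad 5 of 5 counted from the left (+y) end, on the board's top, 70 mm above the counter; axes as the shelf's
- label (a point): centre of the white 50 x 50 mm striped stock label on the sloping end plate, 37 mm above the counter. z points out of the label, 45 degrees up and to the right (shelf -y); x is the shelf's x
- tin0: tall steel food tin with a paper band, a plain upright cylinder 60 mm across and 95 mm high, about 0.3 kg; origin at the centre of its underside, z up. May be absent
- tin1: tall steel food tin with a paper band, a plain upright cylinder 60 mm across and 95 mm high, about 0.3 kg; origin at the centre of its underside, z up. May be absent
- tin2: tall steel food tin with a paper band, a plain upright cylinder 60 mm across and 95 mm high, about 0.3 kg; origin at the centre of its underside, z up. May be absent
- jar0: squat glass jar with flat steel lid, a plain upright cylinder 64 mm across and 65 mm high (lid included), about 0.28 kg; origin at the centre of its underside, z up. May be absent
- jar1: squat glass jar with flat steel lid, a plain upright cylinder 64 mm across and 65 mm high (lid included), about 0.28 kg; origin at the centre of its underside, z up. May be absent
- scanner: hand scanner, about 0.16 kg, lying on the trivet on its flat underside, nose roughly to +y. Origin on the underside; x along the handle to the nose, z up. Grey handle: x from -90 to 30 mm, 30 mm wide (y), 32 mm high. Black head: x from 23 to 85 mm, 60 mm wide, top 48 mm high. Grip the handle across its width near x = 0, where it balances
- window (a point): centre of the scanner's amber window, on the head's sloping lower front face, at (66, 0, 16) mm in the scanner's frame. z is the beam, which leaves forward and down at 45 degrees: (0.707, 0, -0.707) in the scanner's frame
- trivet: green silicone trivet fixed on the counter, square 150 x 150 mm, 8 mm thick; origin at the centre of its underside, z up
- cookie_jar: bystander: big glass cookie jar with steel clasp lid, 130 mm across, 170 mm high; origin at the centre of its underside
- grinder: bystander: chrome salt grinder, 54 mm across, 130 mm high; origin at the centre of its underside
- teapot: bystander: white ceramic teapot, 136 mm across without spout and handle, 130 mm high; origin at the centre of its underside
Mind the look-alikes: they are no part of the job. Leave any pink look-alike of the scanner alone.

How it is judged:
By the outcome, as a careful person would: the job done as asked, in the order asked, and still so for the second after the job is handed in, with the robot touching nothing.
Of tin0, tin1, tin2, jar0, jar1 only 3 to 5 are there at a start; the rules pass over those that are not, and their reading is None.
At some moment in a run one of jar0, jar1, scanner may be knocked a few centimetres aside while the robot is not near it.
It also fails if it takes over 210 s, if anything falls off the work surface, if the arm or the gripper's body presses on something with over 40 N, if the wrist force passes 120 N, or if a joint passes its speed limit or range.

## Working session

There is one attempt and no reset: what is moved stays moved. The work goes in short steps, Python scripts to look and compute and a tool call to move; the robot and the scene stay as the last step left them, time stands still between calls to the robot, and variables do not carry over. Pictures are saved under pics/ and viewed, and the job is handed in when it is done.

Besides the shell and the picture viewer there is one more tool, called after "Emit:" by a JSON object that holds its "fn" and its "kwargs". arm_command: Moves the arm, as the interface text tells. Its arguments: {"type":"object","properties":{"deltas":{"type":"array","items":{"type":"array","items":{"type":"number"}}},"newtons":{"type":"number"}},"required":["deltas"]}

```bash
ls -la; mkdir -p pics; python3 - <<'E'
from workcell import telemetry, cams, job, bot
import cv2
print(telemetry.observe(), bot.tips_ahead)
for n in ("scene","top","wrist"):
    c=cams.get_calibration(n); f=cams.grab_frame(n); cv2.imwrite(f"pics/{n}0.png",f); print(n,c)
E
```

```text
total 12
drwxr-xr-x  3 agent agent 4096 Dec  7 07:00 .
drwxr-xr-x 23 root  root  4096 Dec  7 07:00 ..
drwxr-xr-x  2 agent agent 4096 Dec  7 07:00 pics
{'clock': 0.0, 'qpos': array([ 1.19182179,  0.52198982, -0.03630684,  1.60000222,  0.02122686,
        1.02109048, -0.11280612]), 'qd': array([ 7.31730505e-04, -4.27869815e-05, -6.19381709e-04,  1.34046147e-03,
       -2.41641784e-04, -1.52549684e-04, -6.72032515e-04]), 'joint_efforts': array([-7.10278437e-04, -9.27102900e+01,  1.97971545e+00, -3.69932842e+01,
        1.78201793e-02,  8.23738519e-03, -2.33488117e-05]), 'position': array([ 0.18978556, -0.59516053,  0.24774311]), 'tool_rot': array([-3.14049388e+00,  1.11628902e-04,  3.08754621e-01]), 'force': array([-0.10988099,  1.06371315,  0.26491651]), 'moment': array([ 0.07051362, -0.02925628, -0.03365044]), 'grip_width': 0.08565602500142361} 0.017
scene {'fx': 543.5274167100507, 'fy': 543.5274167100507, 'cx': 287.4187347769748, 'cy': 207.6113931772171, 'R': array([[-0.81561663,  0.5784811 ,  0.01136363],
       [ 0.41571732,  0.59956563, -0.68388607],
       [-0.40242841, -0.5530648 , -0.72950031]]), 't': array([ 0.47652427, -0.10790548,  1.81526814])}
top {'fx': 503.51659571649384, 'fy': 503.51659571649384, 'cx': 289.9520644791304, 'cy': 204.67210435517597, 'R': array([[ 0.00914761, -0.99995756, -0.00109627],
       [-0.98814632, -0.00887154, -0.15325844],
       [ 0.15324221,  0.00248522, -0.98818553]]), 't': array([-0.12097619,  0.53876698,  1.44383679])}
wrist {'fx': 297.93712333972917, 'fy': 297.93712333972917, 'cx': 276.8551915484313, 'cy': 210.97190013874476, 'R': array([[ 3.03369787e-01, -9.52872824e-01, -3.91261288e-04],
       [-9.19371776e-01, -2.92811802e-01,  2.62710460e-01],
       [-2.50444224e-01, -7.93387017e-02, -9.64874635e-01]]), 't': array([-0.62469437, -0.03412738,  0.37897333])}
```

View pics/scene0.png

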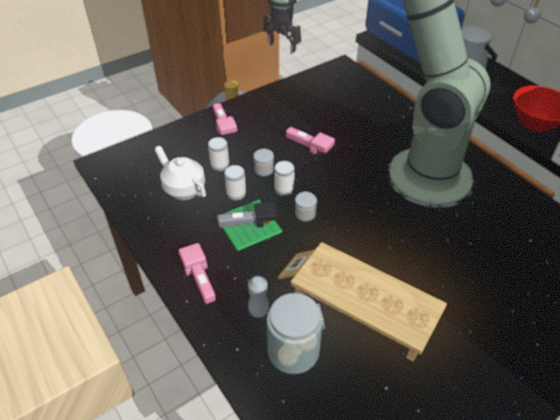

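View pics/top0.png

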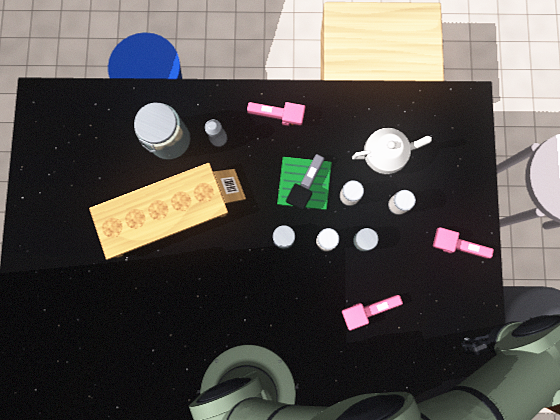

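View pics/wrist0.png

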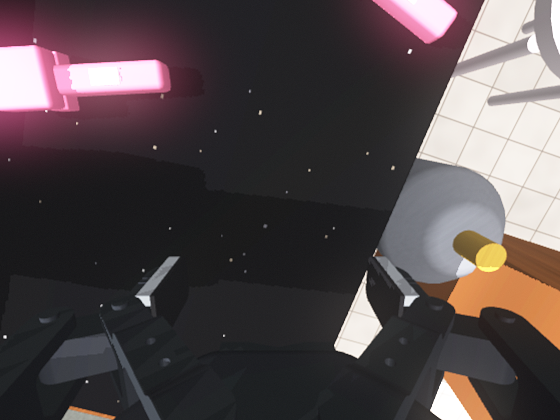

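The scene and top views show five containers. The tins are near top-view px (352,192), (402,202) and (327,239), and the jars near (284,237) and (366,239). The shelf is on the left, with its label at (231,186). The dark scanner is on the trivet at (305,182), and the pink items are look-alikes. I'll zoom in next.

```bash
cat > h.py <<'E'
import numpy as np, cv2
from workcell import telemetry, cams, job, bot
from scipy.spatial.transform import Rotation as Rn
def proj(c,X):
    X=np.atleast_2d(X); p=X@c["R"].T+c["t"]; return np.c_[c["fx"]*p[:,0]/p[:,2]+c["cx"], c["fy"]*p[:,1]/p[:,2]+c["cy"]]
def ray(c,uv):
    d=np.array([(uv[0]-c["cx"])/c["fx"],(uv[1]-c["cy"])/c["fy"],1.]); R=np.array(c["R"]); return -R.T@c["t"], R.T@d
def plane(c,uv,z):
    o,d=ray(c,uv); return o+d*(z-o[2])/d[2]
def tri(obs):
    A=np.zeros((3,3)); b=np.zeros(3)
    for c,uv in obs:
        o,d=ray(c,uv); d=d/np.linalg.norm(d); P=np.eye(3)-np.outer(d,d); A+=P; b+=P@o
    X=np.linalg.solve(A,b); return X,[np.round(proj(c,X)[0]-uv,1) for c,uv in obs]
def crop(f,u0,v0,u1,v1,s,name,pts=[]):
    g=f[v0:v1,u0:u1]; g=cv2.resize(g,None,fx=s,fy=s,interpolation=cv2.INTER_CUBIC)
    for p in pts: cv2.circle(g,(int((p[0]-u0+.5)*s),int((p[1]-v0+.5)*s)),2,(0,0,255),-1)
    cv2.imwrite(name,g)
E
python3 - <<'E'
from h import *
f=cv2.imread("pics/top0.png"); crop(f,80,145,250,265,4,"pics/t_shelf.png"); crop(f,265,145,425,260,4,"pics/t_obj.png")
f=cv2.imread("pics/scene0.png"); crop(f,195,125,335,250,4,"pics/s_obj.png"); crop(f,265,230,455,360,4,"pics/s_shelf.png")
E
```

```text
(no output)
```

View pics/t_shelf.png

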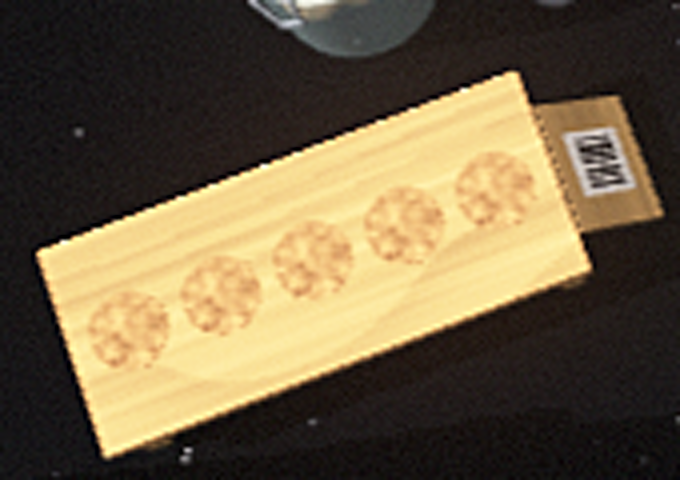

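View pics/t_obj.png

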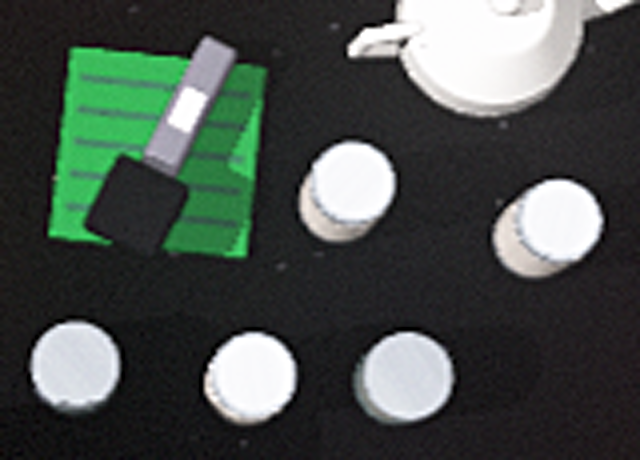

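View pics/s_obj.png

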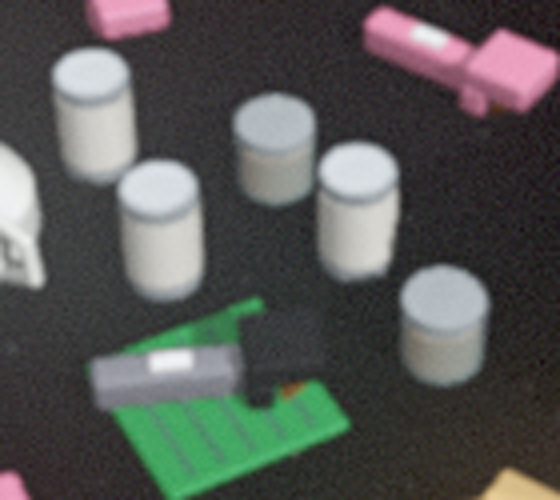

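View pics/s_shelf.png

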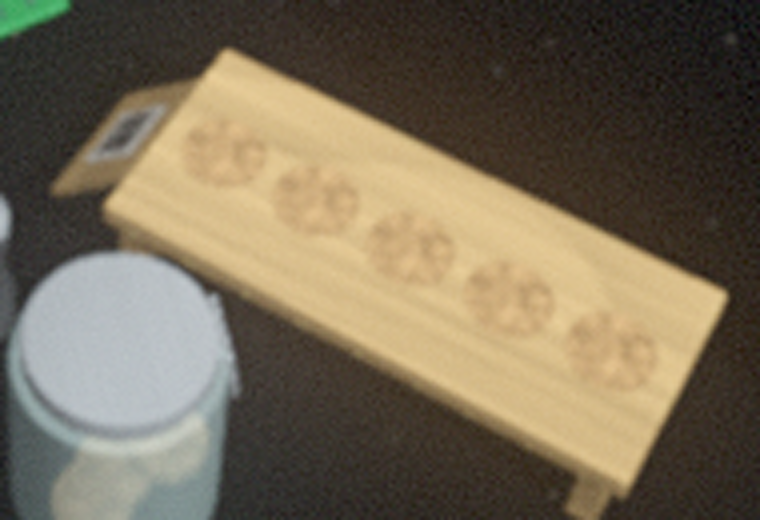

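```bash
python3 - <<'E'
from h import *
T=cams.get_calibration("top");S=cams.get_calibration("scene")
t=lambda u,v,u0,v0:np.array([u/4+u0-.375,v/4+v0-.375])
P=[(129,330),(221,294),(313,260),(404,224),(496,188)];Q=[(612,350),(510,298),(412,246),(317,199),(225,151)]
pads=[]
for i,(p,q) in enumerate(zip(P,Q)):
    X,r=tri([(T,t(*p,80,145)),(S,t(*q,265,230))]);print("bay",i,X.round(4),r, plane(T,t(*p,80,145),.07).round(4));pads.append(X)
for n,p,q in [("c1",(38,252),(622,482)),("c2",(515,71),(105,208)),("c3",(590,270),(228,48)),("c4",(107,457),(727,295)),("label",(598,160),(126,131))]:
    X,r=tri([(T,t(*p,80,145)),(S,t(*q,265,230))]);print(n,X.round(4),r)
for n,p,q,h in [("A",(353,182),(159,189),.095),("B",(560,221),(91,74),.095),("C",(254,375),(358,171),.095),("D",(76,364),(444,298),.065),("E",(406,376),(274,124),.065)]:
    X,r=tri([(T,t(*p,265,145)),(S,t(*q,195,125))]);print(n,X.round(4),r,plane(T,t(*p,265,145),h).round(4),plane(S,t(*q,195,125),h).round(4))
print("scanner white", [plane(T,t(187,110,265,145),.04).round(4),plane(S,t(170,360,195,125),.04).round(4)],tri([(T,t(187,110,265,145)),(S,t(170,360,195,125))]))
print("handle end", plane(T,t(215,43,265,145),.040),"head front", plane(T,t(120,233,265,145),.056))
for p in [(72,46),(268,68),(246,257),(49,237)]: print("trivet",plane(T,t(*p,265,145),.008).round(4))
for p in [(387,143),(163,128)]: print(plane(T,p,.12))
E
```

```text
bay 0 [0.4657 0.3944 0.0709] [array([ 0.1, -0.1]), array([0.1, 0. ])] [0.4655 0.395  0.07  ]
bay 1 [0.4922 0.3297 0.0714] [array([ 0.1, -0.1]), array([0.1, 0. ])] [0.4922 0.3303 0.07  ]
bay 2 [0.5175 0.2644 0.0722] [array([ 0.1, -0.1]), array([0.2, 0. ])] [0.5175 0.2653 0.07  ]
bay 3 [0.5443 0.2001 0.0718] [array([ 0.1, -0.1]), array([0.1, 0. ])] [0.5444 0.2006 0.07  ]
bay 4 [0.5709 0.1346 0.0728] [array([-0.,  0.]), array([-0.1, -0. ])] [0.5715 0.1349 0.07  ]
c1 [0.523  0.4636 0.0685] [array([ 0.5, -0.4]), array([0.8, 0.1])]
c2 [0.6604 0.1239 0.0668] [array([ 0.3, -0.3]), array([0.5, 0.1])]
c3 [0.5125 0.0643 0.0708] [array([ 0.2, -0.2]), array([0.3, 0. ])]
c4 [0.3746 0.4059 0.0675] [array([-0.,  0.]), array([-0.1, -0. ])]
label [0.5995 0.0644 0.0405] [array([ 0.3, -0.3]), array([0.4, 0.1])]
A [ 0.5758 -0.296   0.094 ] [array([ 0.1, -0.2]), array([0.2, 0. ])] [ 0.5752 -0.2955  0.095 ] [ 0.5767 -0.2955  0.095 ]
B [ 0.5494 -0.4434  0.0942] [array([ 0.3, -0.3]), array([0.4, 0.1])] [ 0.5483 -0.4424  0.095 ] [ 0.5506 -0.4436  0.095 ]
C [ 0.4374 -0.2252  0.094 ] [array([ 0.2, -0.2]), array([0.3, 0. ])] [ 0.4366 -0.2245  0.095 ] [ 0.4386 -0.2249  0.095 ]
D [ 0.4465 -0.0992  0.0641] [array([ 0.1, -0.2]), array([0.2, 0. ])] [ 0.446  -0.0988  0.065 ] [ 0.4475 -0.099   0.065 ]
E [ 0.4411 -0.3374  0.0628] [array([ 0.4, -0.5]), array([0.6, 0.1])] [ 0.4395 -0.3358  0.065 ] [ 0.4436 -0.3367  0.065 ]
scanner white [array([ 0.6389, -0.1791,  0.04  ]), array([ 0.6399, -0.183 ,  0.04  ])] (array([ 0.63970966, -0.18005353,  0.04204926]), [array([ 0.4, -0.4]), array([0.5, 0.1])])
handle end [ 0.69039332 -0.19992883  0.04      ] head front [ 0.5430238 -0.1297311  0.056    ]
trivet [ 0.6953 -0.0922  0.008 ]
trivet [ 0.6794 -0.2422  0.008 ]
trivet [ 0.5332 -0.2251  0.008 ]
trivet [ 0.5471 -0.0765  0.008 ]
[ 0.70771739 -0.39079627  0.12      ]
[0.74632515 0.24885922 0.12      ]
```

Heights agree with the text: pads about 71–72 mm (nominal 70), tin tops 94 mm and jar tops 63–64 mm. The shelf yaw is about 22°. All five containers are present, so tins go to bays 0–2 and jars to bays 3–4. Next I'll write a move planner.

```bash
cat >> h.py <<'E'
DOWN=lambda yaw: Rn.from_euler("xyz",[np.pi,0,yaw])
def cur():
    o=telemetry.observe(); return o["position"],Rn.from_euler("xyz",o["tool_rot"]),o
def plan(p,R,step=.05,ang=9,start=None):
    """print successive calls (shift/turn units, rows) from start to the pose"""
    if start is None: p0,R0,_=cur()
    else: p0,R0=start
    p=np.array(p,float)
    d=R0.inv().apply(p-p0)/.15; w=(R0.inv()*R).as_rotvec()/(np.pi/4)
    n=int(np.ceil(max(1,abs(d).max()/.99,abs(w).max()/.99)))
    tot=(R0.inv()*R).as_rotvec()
    for k in range(n):
        Rk=R0*Rn.from_rotvec(tot*k/n); Rk1=R0*Rn.from_rotvec(tot*(k+1)/n)
        s=Rk.inv().apply((p-p0)/n)/.15; r=(Rk.inv()*Rk1).as_rotvec()/(np.pi/4)
        rows=max(np.linalg.norm((p-p0)/n)/step, np.linalg.norm(tot)/n/np.radians(ang))
        print("call",k+1,"/",n,"rows",round(rows,1),np.r_[s,r].round(3).tolist())
YAW=1.9556  # 112.05 deg
def st():
    p,R,o=cur(); print(o["clock"].__round__(2),p.round(4),R.as_euler("xyz").round(4),"F",o["force"].round(1),"w",round(o["grip_width"],4),"q",o["qpos"].round(2))
E
python3 - <<'E'
from h import *
plan([.446,-.099,.2],DOWN(YAW))
E
```

```text
call 1 / 3 rows 3.7 [0.877, -0.878, 0.107, -0.0, -0.0, -0.699]
call 2 / 3 rows 3.7 [1.206, -0.291, 0.107, -0.0, -0.0, -0.699]
call 3 / 3 rows 3.7 [1.181, 0.381, 0.107, -0.0, -0.0, -0.699]
```

```bash
python3 - <<'E'
s=open('h.py').read()
a=s.index("    for k in range(n):"); b=s.index("YAW=")
s=s[:a]+'''    tot=(R0.inv()*R).as_rotvec()
    while True:
        L=[]
        for k in range(n):
            Rk=R0*Rn.from_rotvec(tot*k/n); L.append(np.r_[Rk.inv().apply((p-p0)/n)/.15, tot/n/(np.pi/4)])
        if abs(np.array(L)).max()<=1: break
        n+=1
    rows=max(np.linalg.norm((p-p0)/n)/step, np.linalg.norm(tot)/n/np.radians(ang))
    for k,l in enumerate(L): print("call",k+1,"/",n,"rows",round(rows,1),l.round(3).tolist())
'''+s[b:]
open('h.py','w').write(s)
E
python3 - <<'E'
from h import *
plan([.446,-.099,.2],DOWN(YAW))
E
```

```text
call 1 / 4 rows 2.8 [0.658, -0.658, 0.08, -0.0, -0.0, -0.524]
call 2 / 4 rows 2.8 [0.866, -0.34, 0.08, -0.0, -0.0, -0.524]
call 3 / 4 rows 2.8 [0.93, 0.035, 0.08, -0.0, -0.0, -0.524]
call 4 / 4 rows 2.8 [0.838, 0.405, 0.08, -0.0, -0.0, -0.524]
```

Emit:
{"fn": "arm_command", "kwargs": {"deltas": [[1,0.22,-0.22,0.03,0,0,-0.17],[1,0.44,-0.44,0.05,0,0,-0.35],[1,0.66,-0.66,0.08,0,0,-0.52]]}}

```text
clock: 0.52
position: [0.2546, -0.4696, 0.2361]
tool_rot: [-3.142, -0.0, 0.722]
force: [1.5, -0.3, 0.6]
grip_width: 0.0858
```

Emit:
{"fn": "arm_command", "kwargs": {"deltas": [[1,0.29,-0.11,0.03,0,0,-0.17],[1,0.58,-0.23,0.05,0,0,-0.35],[1,0.87,-0.34,0.08,0,0,-0.52]]}}

```text
clock: 0.9
position: [0.3194, -0.3454, 0.2243]
tool_rot: [3.141, 0.0, 1.13]
force: [2.1, 0.0, -0.0]
grip_width: 0.0853
```

Emit:
{"fn": "arm_command", "kwargs": {"deltas": [[1,0.31,0.01,0.03,0,0,-0.17],[1,0.62,0.02,0.05,0,0,-0.35],[1,0.93,0.035,0.08,0,0,-0.52]]}}

```text
clock: 1.27
position: [0.3843, -0.2219, 0.2123]
tool_rot: [3.141, 0.0, 1.538]
force: [1.0, -0.4, -0.4]
grip_width: 0.0855
```

Emit:
{"fn": "arm_command", "kwargs": {"deltas": [[1,0.28,0.13,0.03,0,0,-0.17],[1,0.56,0.27,0.05,0,0,-0.35],[1,0.84,0.4,0.08,0,0,-0.52],[1,0.84,0.4,0.08,0,0,-0.52]]}}

```text
clock: 1.78
position: [0.4494, -0.0965, 0.2001]
tool_rot: [3.141, -0.001, 1.949]
force: [-0.2, -0.1, -0.6]
grip_width: 0.0857
```

```bash
python3 - <<'E'
from h import *
c=cams.get_calibration("wrist"); f=cams.grab_frame("wrist"); 
for p in proj(c,[[.446,-.099,.065]]+[[.446+.032*np.cos(a),-.099+.032*np.sin(a),.065] for a in np.linspace(0,6.28,24)]): cv2.circle(f,tuple(int(round(x)) for x in p),2,(0,0,255),-1)
cv2.imwrite("pics/w1.png",f); st(); plan([.446,-.099,.045],DOWN(YAW))
E
```

```text
1.82 [ 0.4486 -0.0984  0.2   ] [-3.1414e+00 -7.0000e-04  1.9447e+00] F [ 0.4 -0.5  1. ] w 0.0854 q [ 0.55  0.38 -0.58  2.05  0.28  0.8   0.18]
call 1 / 2 rows 1.6 [0.001, -0.009, 0.517, -0.0, -0.0, -0.007]
call 2 / 2 rows 1.6 [0.001, -0.009, 0.517, -0.0, -0.0, -0.007]
```

View pics/w1.png

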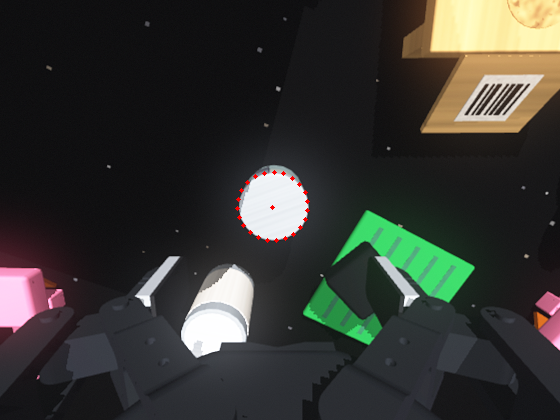

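The predicted lid circle, centred at (272,207), lies right on the jar D lid in the wrist picture, so all three cameras agree. Descending.

Emit:
{"fn": "arm_command", "kwargs": {"deltas": [[1,0,-0.018,0.33,0,0,-0.014],[1,0,-0.018,0.66,0,0,-0.014],[1,0,-0.018,0.95,0,0,-0.014],[1,0,-0.018,1,0,0,-0.014]]}}

```text
clock: 2.33
position: [0.4443, -0.101, 0.0486]
tool_rot: [-3.138, -0.002, 1.952]
force: [-0.1, 0.3, -0.5]
grip_width: 0.0855
```

Emit:
{"fn": "arm_command", "kwargs": {"deltas": [[1,0,0,0.05,0,0,0],[-0.6,0,0,0.05,0,0,0],[-0.6,0,0,0.05,0,0,0],[-0.6,0,0,0.05,0,0,0],[-0.6,0,0,0.05,0,0,0]], "newtons": 30}}

```text
clock: 2.95
position: [0.4466, -0.1008, 0.044]
tool_rot: [3.14, 0.001, 1.953]
force: [-1.6, 1.2, 9.4]
grip_width: 0.0631
```

```bash
cat >> h.py <<'E'
BAY=[np.array([.5181,.2646])+(2-k)*.07*np.array([-.3754,.9268]) for k in range(5)]
E
python3 - <<'E'
from h import *
st(); p,R,_=cur(); up=p+[0,0,.12]
plan(np.r_[BAY[4],up[2]],DOWN(YAW),start=(up,R))
E
```

```text
2.95 [ 0.4466 -0.1008  0.044 ] [3.1400e+00 1.3000e-03 1.9529e+00] F [-1.6  1.2  9.4] w 0.0631 q [ 0.39  0.64 -0.38  2.15  0.56  0.44 -0.06]
call 1 / 2 rows 2.7 [0.575, 0.677, 0.0, 0.001, 0.001, -0.002]
call 2 / 2 rows 2.7 [0.574, 0.677, 0.0, 0.001, 0.001, -0.002]
```

Emit:
{"fn": "arm_command", "kwargs": {"deltas": [[-0.6,0,0,-0.2,0,0,0],[-0.6,0,0,-0.5,0,0,0],[-0.6,0,0,-0.8,0,0,0],[-0.6,0,0,-0.8,0,0,0]]}}

```text
clock: 3.45
position: [0.4472, -0.101, 0.1659]
tool_rot: [3.137, 0.004, 1.952]
force: [0.1, -0.2, -4.1]
grip_width: 0.0632
```

Emit:
{"fn": "arm_command", "kwargs": {"deltas": [[-0.6,0.19,0.22,0,0,0,0],[-0.6,0.38,0.45,0,0,0,0],[-0.6,0.574,0.677,0,0,0,0]]}}

```text
clock: 3.82
position: [0.5081, 0.0182, 0.1622]
tool_rot: [-3.141, 0.0, 1.953]
force: [0.7, -0.5, -3.1]
grip_width: 0.0636
```

Emit:
{"fn": "arm_command", "kwargs": {"deltas": [[-0.6,0.19,0.22,0,0,0,0],[-0.6,0.38,0.45,0,0,0,0],[-0.6,0.574,0.677,0,0,0,0],[-0.6,0.574,0.677,0,0,0,0],[-0.6,0.574,0.677,0,0,0,0]]}}

```text
clock: 4.45
position: [0.5694, 0.1345, 0.1619]
tool_rot: [-3.14, 0.0, 1.953]
force: [-0.6, -0.6, -3.2]
grip_width: 0.063
```

```bash
python3 - <<'E'
from h import *
st(); p,R,o=cur(); c=cams.get_calibration("wrist"); f=cams.grab_frame("wrist"); 
ctr=np.array([p[0],p[1],p[2]-.044+.065])
for q in proj(c,[ctr]+[ctr+[.032*np.cos(a),.032*np.sin(a),0] for a in np.linspace(0,6.28,24)]): cv2.circle(f,tuple(int(round(x)) for x in q),2,(0,0,255),-1)
q=proj(c,[np.r_[BAY[3],.07],np.r_[BAY[2],.07]]).astype(int)
for a in q: cv2.circle(f,tuple(int(x) for x in a),3,(255,0,0),-1)
cv2.imwrite("pics/w2.png",f); plan(np.r_[BAY[4],.044+.07+.0015],DOWN(YAW))
E
```

```text
4.45 [0.5694 0.1345 0.1619] [-3.1400e+00  4.0000e-04  1.9534e+00] F [-0.6 -0.6 -3.2] w 0.063 q [ 0.05  0.61 -0.55  1.76  0.4   0.88 -0.3 ]
call 1 / 1 rows 0.9 [0.002, 0.009, 0.311, -0.002, 0.001, -0.004]
```

View pics/w2.png

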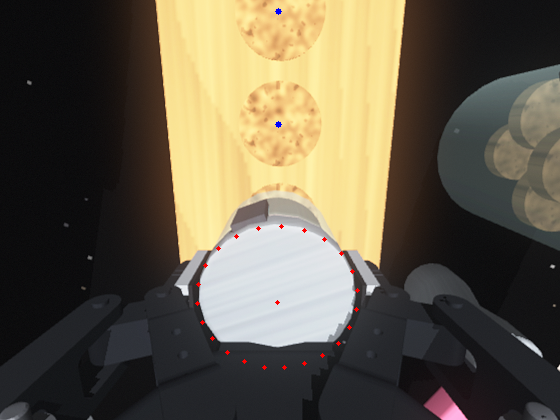

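Blue marks sit on pads 3 and 4, within about 3 px (2 mm) to their left. The jar lid matches its predicted circle. I'll lower it with a 1.5 mm correction in tool y.

Emit:
{"fn": "arm_command", "kwargs": {"deltas": [[-0.6,0.002,0.018,0.1,0,0,0],[-0.6,0.002,0.018,0.2,0,0,0],[-0.6,0.002,0.018,0.28,0,0,0],[-0.6,0.002,0.018,0.31,0,0,0],[-0.6,0.002,0.018,0.31,0,0,0]]}}

```text
clock: 5.12
position: [0.5723, 0.1364, 0.116]
tool_rot: [-3.141, -0.0, 1.954]
force: [-1.2, -0.1, -3.2]
grip_width: 0.0629
```

Emit:
{"fn": "arm_command", "kwargs": {"deltas": [[-0.6,0,0,0.01,0,0,0],[-0.6,0,0,0.01,0,0,0],[0.8,0,0,0.01,0,0,0],[0.8,0,0,0.01,0,0,0],[0.8,0,0,0.01,0,0,0],[0.8,0,0,-0.3,0,0,0],[1,0,0,-0.65,0,0,0],[1,0,0,-0.9,0,0,0]]}}

```text
clock: 6.12
position: [0.5726, 0.1366, 0.2536]
tool_rot: [3.14, 0.0, 1.953]
force: [0.4, -1.0, -0.2]
grip_width: 0.085
```

```bash
cat >> h.py <<'E'
def ring(f,c,ctr,r,col=(0,0,255)):
    for q in proj(c,[np.array(ctr)]+[np.array(ctr)+[r*np.cos(a),r*np.sin(a),0] for a in np.linspace(0,6.28,24)]): 
        cv2.circle(f,tuple(int(round(x)) for x in q),1,col,-1)
def look(tag,rings=[]):
    c=cams.get_calibration("top"); f=cams.grab_frame("top"); g=cv2.resize(f,None,fx=2,fy=2,interpolation=cv2.INTER_CUBIC)
    c2=dict(c); 
    for k in("fx","fy"): c2[k]=2*c[k]
    for k in("cx","cy"): c2[k]=2*c[k]+.5
    for ctr,r in rings: ring(g,c2,ctr,r)
    cv2.imwrite(f"pics/{tag}.png",g[200:680,100:900]); cv2.imwrite(f"pics/{tag}_raw.png",f)
E
python3 - <<'E'
from h import *
st(); p,R,o=cur()
look("t3",[(np.r_[BAY[4],.135],.032),([.441,-.337,.065],.032),([.4374,-.2252,.095],.03),([.5758,-.296,.095],.03),([.5494,-.4434,.095],.03)])
c=cams.get_calibration("wrist"); f=cams.grab_frame("wrist"); ring(f,c,np.r_[BAY[4],.135],.032);cv2.imwrite("pics/w3.png",f)
plan([.441,-.337,.2],DOWN(YAW))
E
```

```text
6.12 [0.5726 0.1366 0.2536] [3.1400e+00 1.0000e-04 1.9534e+00] F [ 0.4 -1.  -0.2] w 0.085 q [ 0.08  0.51 -0.6   1.67  0.32  1.05 -0.23]
call 1 / 3 rows 3.3 [-0.867, -0.668, 0.12, 0.002, 0.0, -0.001]
call 2 / 3 rows 3.3 [-0.867, -0.668, 0.121, 0.002, 0.0, -0.001]
call 3 / 3 rows 3.3 [-0.866, -0.669, 0.122, 0.002, 0.0, -0.001]
```

View pics/t3.png

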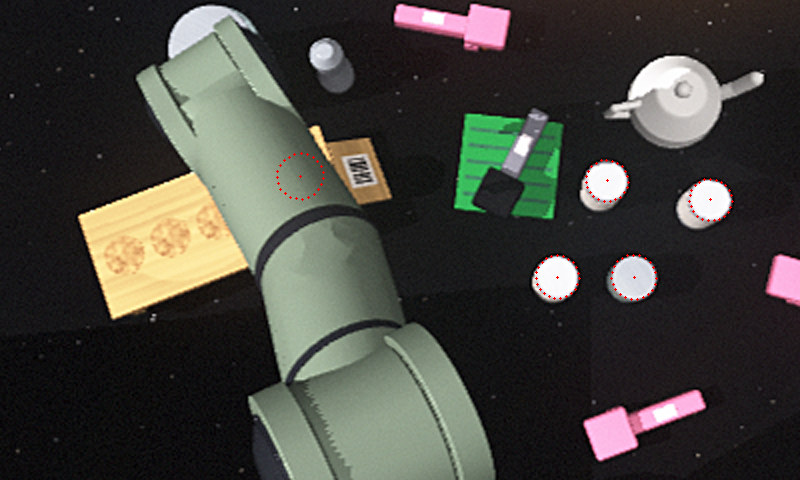

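View pics/w3.png

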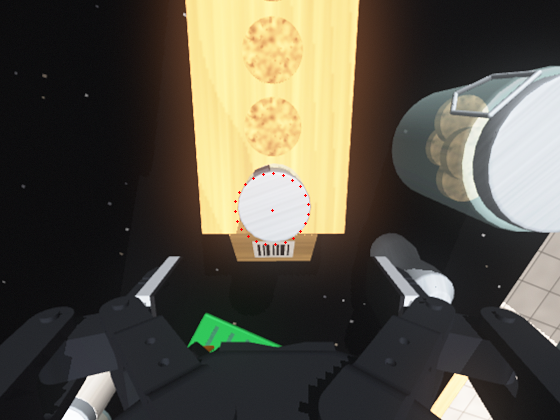

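Jar D stands on pad 5, with its lid at (274,207) on the pad line. The other containers are unmoved. Next is jar E.

Emit:
{"fn": "arm_command", "kwargs": {"deltas": [[1,-0.29,-0.22,0.04,0,0,0],[1,-0.58,-0.45,0.08,0,0,0],[1,-0.867,-0.668,0.12,0,0,0]]}}

```text
clock: 6.6
position: [0.5271, -0.0233, 0.2326]
tool_rot: [-3.141, 0.0, 1.954]
force: [2.5, -1.3, 0.0]
grip_width: 0.0854
```

Emit:
{"fn": "arm_command", "kwargs": {"deltas": [[1,-0.29,-0.22,0.04,0,0,0],[1,-0.58,-0.45,0.08,0,0,0],[1,-0.867,-0.668,0.12,0,0,0]]}}

```text
clock: 6.98
position: [0.4827, -0.1814, 0.2147]
tool_rot: [-3.141, -0.0, 1.953]
force: [0.5, -0.2, 0.9]
grip_width: 0.0856
```

Emit:
{"fn": "arm_command", "kwargs": {"deltas": [[1,-0.29,-0.22,0.04,0,0,0],[1,-0.58,-0.45,0.08,0,0,0],[1,-0.867,-0.668,0.12,0,0,0],[1,-0.867,-0.668,0.12,0,0,0],[1,-0.867,-0.668,0.12,0,0,0]]}}

```text
clock: 7.6
position: [0.4392, -0.3372, 0.1969]
tool_rot: [3.141, -0.001, 1.953]
force: [0.1, 0.1, -0.3]
grip_width: 0.0854
```

```bash
cat >> h.py <<'E'
def wl(tag,rings):
    st(); c=cams.get_calibration("wrist"); f=cams.grab_frame("wrist")
    for ctr,r in rings: ring(f,c,ctr,r)
    cv2.imwrite(f"pics/{tag}.png",f)
E
python3 - <<'E'
from h import *
wl("w4",[([.441,-.337,.065],.032)])
plan([.441,-.337,.044],DOWN(YAW))
E
```

```text
7.6 [ 0.4392 -0.3372  0.1969] [ 3.1415e+00 -8.0000e-04  1.9535e+00] F [ 0.1  0.1 -0.3] w 0.0854 q [ 0.91  0.51 -0.5   1.82  0.31  0.89  0.65]
call 1 / 2 rows 1.5 [-0.003, 0.004, 0.51, 0.0, -0.0, -0.001]
call 2 / 2 rows 1.5 [-0.003, 0.004, 0.51, 0.0, -0.0, -0.001]
```

View pics/w4.png

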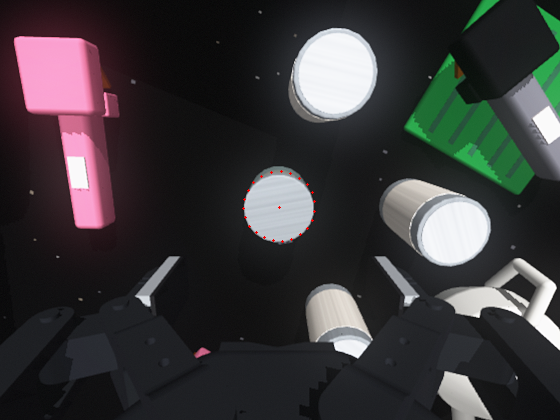

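Jar E's lid at (279,207) matches its predicted ring. Descending to grasp it.

Emit:
{"fn": "arm_command", "kwargs": {"deltas": [[1,-0.003,0.008,0.33,0,0,0],[1,-0.003,0.008,0.66,0,0,0],[1,-0.003,0.008,0.95,0,0,0],[1,-0.003,0.008,1,0,0,0],[1,-0.003,0.008,1,0,0,0]]}}

```text
clock: 8.28
position: [0.4412, -0.3372, 0.0482]
tool_rot: [3.141, 0.0, 1.955]
force: [0.1, 0.1, 1.2]
grip_width: 0.0853
```

Emit:
{"fn": "arm_command", "kwargs": {"deltas": [[1,0,0,0.02,0,0,0],[-0.6,0,0,0.02,0,0,0],[-0.6,0,0,0.02,0,0,0],[-0.6,0,0,0.02,0,0,0],[-0.6,0,0,0.02,0,0,0]]}}

```text
clock: 8.9
position: [0.4408, -0.3381, 0.0453]
tool_rot: [3.141, 0.001, 1.953]
force: [-1.5, 0.5, 10.0]
grip_width: 0.0631
```

Emit:
{"fn": "arm_command", "kwargs": {"deltas": [[-0.6,0,0,-0.2,0,0,0],[-0.6,0,0,-0.5,0,0,0],[-0.6,0,0,-0.85,0,0,0],[-0.6,0,0,-0.85,0,0,0]]}}

```text
clock: 9.4
position: [0.4418, -0.3388, 0.1757]
tool_rot: [3.139, 0.005, 1.953]
force: [0.3, 0.1, -3.7]
grip_width: 0.0634
```

```bash
python3 - <<'E'
from h import *
st(); p,R,o=cur(); plan(np.r_[BAY[3]+[.001,.0004],p[2]],DOWN(YAW))
E
```

```text
9.4 [ 0.4418 -0.3388  0.1757] [3.1385 0.0054 1.9528] F [ 0.3  0.1 -3.7] w 0.0634 q [ 0.91  0.54 -0.49  1.84  0.34  0.84  0.63]
call 1 / 4 rows 2.7 [0.769, 0.495, -0.003, 0.001, 0.002, -0.001]
call 2 / 4 rows 2.7 [0.769, 0.496, -0.002, 0.001, 0.002, -0.001]
call 3 / 4 rows 2.7 [0.768, 0.496, -0.001, 0.001, 0.002, -0.001]
call 4 / 4 rows 2.7 [0.768, 0.497, -0.001, 0.001, 0.002, -0.001]
```

Emit:
{"fn": "arm_command", "kwargs": {"deltas": [[-0.6,0.25,0.16,-0.1,0,0,0],[-0.6,0.51,0.33,-0.2,0,0,0],[-0.6,0.768,0.497,-0.3,0,0,0]]}}

```text
clock: 9.78
position: [0.4663, -0.2016, 0.2167]
tool_rot: [-3.141, -0.0, 1.953]
force: [0.9, -0.6, -1.3]
grip_width: 0.0631
```

Emit:
{"fn": "arm_command", "kwargs": {"deltas": [[-0.6,0.25,0.16,0,0,0,0],[-0.6,0.51,0.33,0,0,0,0],[-0.6,0.768,0.497,0,0,0,0]]}}

```text
clock: 10.15
position: [0.4926, -0.067, 0.2164]
tool_rot: [-3.141, -0.0, 1.953]
force: [1.5, 0.3, -2.4]
grip_width: 0.0629
```

Emit:
{"fn": "arm_command", "kwargs": {"deltas": [[-0.6,0.25,0.16,0,0,0,0],[-0.6,0.51,0.33,0,0,0,0],[-0.6,0.768,0.497,0,0,0,0]]}}

```text
clock: 10.52
position: [0.5188, 0.0676, 0.2163]
tool_rot: [-3.141, 0.0, 1.953]
force: [0.4, -0.8, -1.3]
grip_width: 0.0633
```

Emit:
{"fn": "arm_command", "kwargs": {"deltas": [[-0.6,0.25,0.16,0,0,0,0],[-0.6,0.51,0.33,0,0,0,0],[-0.6,0.768,0.497,0,0,0,0],[-0.6,0.768,0.497,0,0,0,0],[-0.6,0.768,0.497,0,0,0,0]]}}

```text
clock: 11.15
position: [0.5447, 0.2006, 0.2161]
tool_rot: [-3.14, 0.0, 1.953]
force: [-0.3, -0.9, -2.3]
grip_width: 0.0631
```

```bash
python3 - <<'E'
from h import *
p,R,o=cur(); wl("w5",[([p[0],p[1],p[2]-.045+.065],.032),(np.r_[BAY[2],.07],.029),(np.r_[BAY[1],.07],.029)]); plan(np.r_[BAY[3]+[.001,.0004],.1165],DOWN(YAW))
E
```

```text
11.15 [0.5447 0.2006 0.2161] [-3.1403e+00  4.0000e-04  1.9535e+00] F [-0.3 -0.9 -2.3] w 0.0631 q [-0.04  0.55 -0.6   1.73  0.36  0.98 -0.39]
call 1 / 1 rows 2.0 [-0.0, 0.004, 0.665, -0.001, 0.001, -0.004]
```

View pics/w5.png

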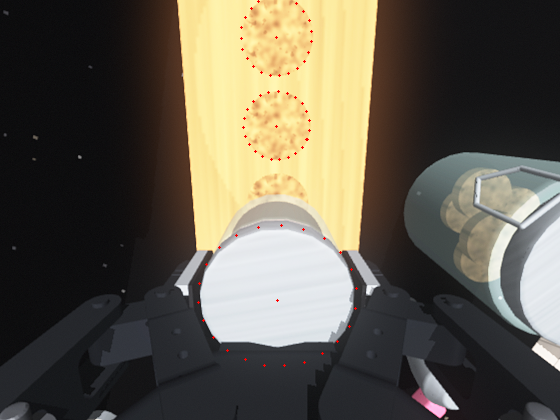

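Pad rings for bays 1–2 match exactly. The jar is about 1 mm ahead in the grip, so I'll compensate as I lower it.

Emit:
{"fn": "arm_command", "kwargs": {"deltas": [[-0.6,-0.007,0.006,0.3,0,0,0],[-0.6,-0.007,0.006,0.55,0,0,0],[-0.6,-0.007,0.006,0.64,0,0,0],[-0.6,-0.007,0.006,0.67,0,0,0],[-0.6,-0.007,0.006,0.67,0,0,0],[0.6,-0.007,0.006,0.67,0,0,0],[0.8,-0.007,0.006,0.67,0,0,0],[0.8,-0.007,0.006,0.67,0,0,0]]}}

```text
clock: 12.2
position: [0.5465, 0.2005, 0.1167]
tool_rot: [3.141, 0.0, 1.953]
force: [-0.8, -0.4, -0.3]
grip_width: 0.0768
```

Emit:
{"fn": "arm_command", "kwargs": {"deltas": [[1,0,0,-0.2,0,0,0],[1,0,0,-0.6,0,0,0],[1,0,0,-1,0,0,0],[1,0,0,-1,0,0,0]]}}

```text
clock: 12.7
position: [0.5478, 0.2014, 0.2708]
tool_rot: [3.135, 0.0, 1.953]
force: [0.0, 0.1, -1.0]
grip_width: 0.0853
```

```bash
python3 - <<'E'
from h import *
wl("w6",[(np.r_[BAY[3],.135],.032),(np.r_[BAY[4],.135],.032)]); plan([.4374,-.2252,.22],DOWN(YAW))
E
```

```text
12.7 [0.5478 0.2014 0.2708] [3.1346e+00 3.0000e-04 1.9531e+00] F [ 0.   0.1 -1. ] w 0.0853 q [-0.01  0.49 -0.63  1.67  0.32  1.08 -0.35]
call 1 / 3 rows 2.9 [-0.787, -0.579, 0.106, 0.001, 0.0, -0.001]
call 2 / 3 rows 2.9 [-0.787, -0.58, 0.106, 0.001, 0.0, -0.001]
call 3 / 3 rows 2.9 [-0.786, -0.58, 0.107, 0.001, 0.0, -0.001]
```

View pics/w6.png

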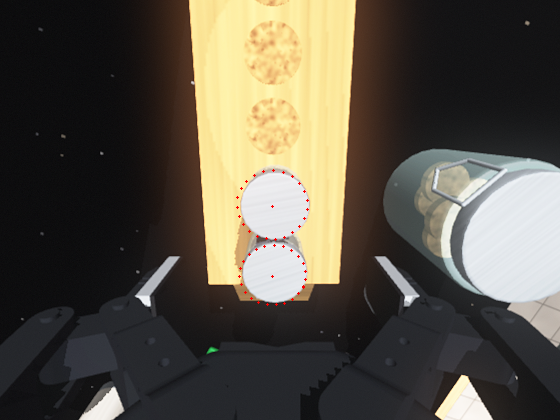

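Both jars are on pads 4 and 5, at (275,205) and (275,273), within about 2 mm of the rings. Now tin C.

Emit:
{"fn": "arm_command", "kwargs": {"deltas": [[1,-0.26,-0.19,0.03,0,0,0],[1,-0.52,-0.39,0.07,0,0,0],[1,-0.787,-0.58,0.106,0,0,0]]}}

```text
clock: 13.12
position: [0.5086, 0.0569, 0.2492]
tool_rot: [-3.14, -0.0, 1.954]
force: [0.7, -0.2, 0.1]
grip_width: 0.0854
```

Emit:
{"fn": "arm_command", "kwargs": {"deltas": [[1,-0.26,-0.19,0.03,0,0,0],[1,-0.52,-0.39,0.07,0,0,0],[1,-0.787,-0.58,0.106,0,0,0]]}}

```text
clock: 13.5
position: [0.4719, -0.085, 0.2335]
tool_rot: [-3.14, -0.001, 1.954]
force: [0.6, 0.2, -0.7]
grip_width: 0.0857
```

Emit:
{"fn": "arm_command", "kwargs": {"deltas": [[1,-0.26,-0.19,0.03,0,0,0],[1,-0.52,-0.39,0.07,0,0,0],[1,-0.787,-0.58,0.106,0,0,0],[1,-0.787,-0.58,0.106,0,0,0],[1,-0.787,-0.58,0.106,0,0,0]]}}

```text
clock: 14.12
position: [0.4361, -0.2251, 0.218]
tool_rot: [-3.141, -0.001, 1.953]
force: [1.2, 1.1, -0.3]
grip_width: 0.0855
```

```bash
python3 - <<'E'
from h import *
wl("w7",[([.4374,-.2252,.095],.03)]); plan([.4374,-.2252,.065],DOWN(YAW))
E
```

```text
14.12 [ 0.4361 -0.2251  0.218 ] [-3.1411e+00 -1.2000e-03  1.9534e+00] F [ 1.2  1.1 -0.3] w 0.0855 q [ 0.78  0.39 -0.53  1.96  0.26  0.86  0.49]
call 1 / 2 rows 1.5 [-0.003, 0.002, 0.511, -0.0, -0.001, -0.001]
call 2 / 2 rows 1.5 [-0.003, 0.002, 0.511, -0.0, -0.001, -0.001]
```

View pics/w7.png

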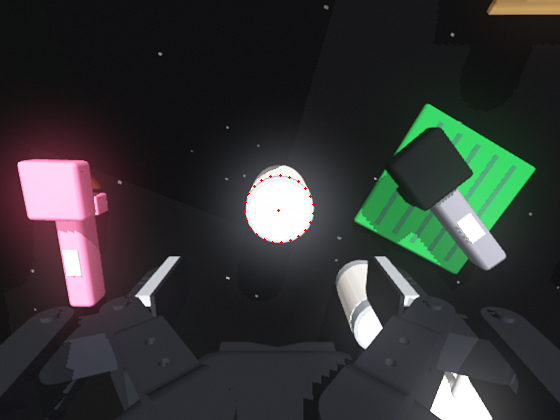

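Tin C is on its ring at (279,210).

Emit:
{"fn": "arm_command", "kwargs": {"deltas": [[1,-0.004,0.004,0.33,0,0,0],[1,-0.004,0.004,0.66,0,0,0],[1,-0.004,0.004,0.95,0,0,0],[1,-0.004,0.004,1,0,0,0],[1,-0.004,0.004,1,0,0,0]]}}

```text
clock: 14.8
position: [0.4377, -0.2253, 0.0693]
tool_rot: [3.141, -0.0, 1.955]
force: [-0.0, 0.1, -0.3]
grip_width: 0.0852
```

Emit:
{"fn": "arm_command", "kwargs": {"deltas": [[1,0,0,0.02,0,0,0],[-0.6,0,0,0.02,0,0,0],[-0.6,0,0,0.02,0,0,0],[-0.6,0,0,0.02,0,0,0],[-0.6,0,0,0.02,0,0,0]]}}

```text
clock: 15.42
position: [0.4376, -0.2262, 0.0664]
tool_rot: [3.141, 0.001, 1.953]
force: [-0.4, 0.9, 10.0]
grip_width: 0.0594
```

Emit:
{"fn": "arm_command", "kwargs": {"deltas": [[-0.6,0,0,-0.2,0,0,0],[-0.6,0,0,-0.55,0,0,0],[-0.6,0,0,-0.9,0,0,0],[-0.6,0,0,-1,0,0,0]]}}

```text
clock: 15.92
position: [0.4379, -0.2263, 0.2186]
tool_rot: [3.139, 0.003, 1.953]
force: [0.4, 0.4, -3.5]
grip_width: 0.0594
```

```bash
python3 - <<'E'
from h import *
st(); p,R,o=cur(); plan(np.r_[BAY[2],.225],DOWN(YAW))
E
```

```text
15.93 [ 0.4379 -0.2263  0.2186] [3.1391 0.0034 1.953 ] F [ 0.4  0.4 -3.5] w 0.0594 q [ 0.79  0.39 -0.55  1.95  0.27  0.86  0.48]
call 1 / 3 rows 3.3 [0.946, 0.572, -0.016, 0.001, 0.001, -0.001]
call 2 / 3 rows 3.3 [0.945, 0.573, -0.015, 0.001, 0.001, -0.001]
call 3 / 3 rows 3.3 [0.945, 0.574, -0.015, 0.001, 0.001, -0.001]
```

Emit:
{"fn": "arm_command", "kwargs": {"deltas": [[-0.6,0.23,0.14,-0.02,0,0,0],[-0.6,0.47,0.28,-0.03,0,0,0],[-0.6,0.71,0.43,-0.04,0,0,0],[-0.6,0.945,0.573,-0.04,0,0,0]]}}

```text
clock: 16.42
position: [0.4638, -0.0611, 0.2212]
tool_rot: [-3.141, -0.0, 1.953]
force: [0.2, -0.3, -1.8]
grip_width: 0.0592
```

Emit:
{"fn": "arm_command", "kwargs": {"deltas": [[-0.6,0.31,0.19,0,0,0,0],[-0.6,0.63,0.38,0,0,0,0],[-0.6,0.945,0.573,0,0,0,0]]}}

```text
clock: 16.8
position: [0.4906, 0.1028, 0.2211]
tool_rot: [-3.141, 0.0, 1.953]
force: [0.8, -0.2, -1.7]
grip_width: 0.0594
```

Emit:
{"fn": "arm_command", "kwargs": {"deltas": [[-0.6,0.31,0.19,0,0,0,0],[-0.6,0.63,0.38,0,0,0,0],[-0.6,0.945,0.573,0,0,0,0],[-0.6,0.945,0.573,0,0,0,0],[-0.6,0.945,0.573,0,0,0,0]]}}

```text
clock: 17.42
position: [0.5173, 0.2644, 0.2207]
tool_rot: [-3.14, 0.001, 1.954]
force: [-0.1, -0.5, -1.6]
grip_width: 0.0591
```

```bash
python3 - <<'E'
from h import *
p,R,o=cur(); wl("w8",[([p[0],p[1],p[2]-.066+.095],.03),(np.r_[BAY[1],.07],.029),(np.r_[BAY[0],.07],.029)]); plan(np.r_[BAY[2],.1375],DOWN(YAW))
E
```

```text
17.43 [0.5173 0.2644 0.2207] [-3.1401e+00  5.0000e-04  1.9537e+00] F [-0.1 -0.5 -1.6] w 0.0591 q [-0.14  0.55 -0.62  1.72  0.37  0.99 -0.52]
call 1 / 1 rows 1.7 [0.004, 0.006, 0.557, -0.001, 0.001, -0.004]
```

View pics/w8.png

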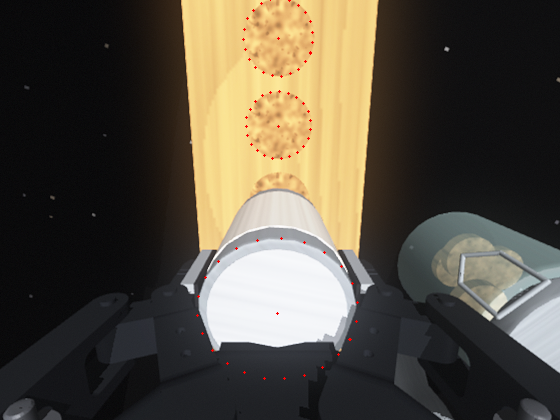

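```bash
python3 - <<'E'
from h import *
p,R,o=cur(); c=cams.get_calibration("wrist"); f=cv2.imread("pics/w8.png")
tx=np.array([-.375,.927,0])
for dx,col in((.001,(255,0,0)),(.003,(0,255,0))):
    for h in (0,.095): ring(f,c,np.array([p[0],p[1],p[2]-.066+h])+tx*dx,.03,col)
crop(f,180,150,380,360,3,"pics/w8b.png")
print(-np.array(c["R"]).T@c["t"]-p)
E
```

```text
[-0.02479321  0.06170614  0.12652658]
```

View pics/w8b.png

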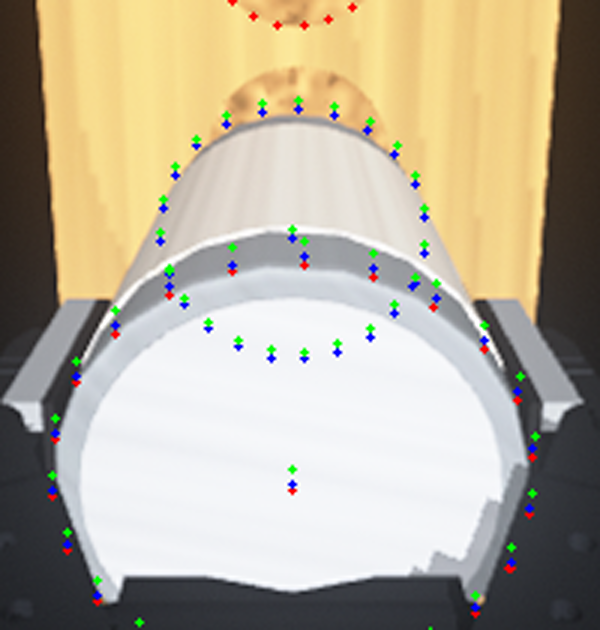

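The top edge of the lid is the inner grey line, so the tin agrees with the dx≈0 model at both rim and base. It sits upright and centred. Lowering.

Emit:
{"fn": "arm_command", "kwargs": {"deltas": [[-0.6,0.003,0.003,0.25,0,0,0],[-0.6,0.003,0.003,0.45,0,0,0],[-0.6,0.003,0.003,0.53,0,0,0],[-0.6,0.003,0.003,0.56,0,0,0],[-0.6,0.003,0.003,0.56,0,0,0],[0.6,0.003,0.003,0.56,0,0,0],[0.8,0.003,0.003,0.56,0,0,0],[0.8,0.003,0.003,0.56,0,0,0]]}}

```text
clock: 18.48
position: [0.518, 0.2655, 0.138]
tool_rot: [3.141, 0.0, 1.953]
force: [0.1, -0.1, -0.3]
grip_width: 0.0767
```

Emit:
{"fn": "arm_command", "kwargs": {"deltas": [[1,0,0,-0.2,0,0,0],[1,0,0,-0.6,0,0,0],[1,0,0,-0.95,0,0,0],[1,0,0,-0.95,0,0,0]]}}

```text
clock: 18.98
position: [0.519, 0.2664, 0.2841]
tool_rot: [3.135, -0.0, 1.953]
force: [0.2, -0.5, -1.5]
grip_width: 0.0852
```

```bash
python3 - <<'E'
from h import *
wl("w9",[(np.r_[BAY[3],.135],.032),(np.r_[BAY[4],.135],.032),(np.r_[BAY[2],.165],.03)]); plan([.5758,-.296,.22],DOWN(YAW))
E
```

```text
18.98 [0.519  0.2664 0.2841] [ 3.1354e+00 -4.0000e-04  1.9532e+00] F [ 0.2 -0.5 -1.5] w 0.0852 q [-0.12  0.48 -0.65  1.65  0.32  1.11 -0.48]
call 1 / 4 rows 2.8 [-0.904, -0.261, 0.102, 0.001, 0.0, -0.001]
call 2 / 4 rows 2.8 [-0.904, -0.261, 0.102, 0.001, 0.0, -0.001]
call 3 / 4 rows 2.8 [-0.904, -0.262, 0.103, 0.001, 0.0, -0.001]
call 4 / 4 rows 2.8 [-0.904, -0.262, 0.103, 0.001, 0.0, -0.001]
```

View pics/w9.png

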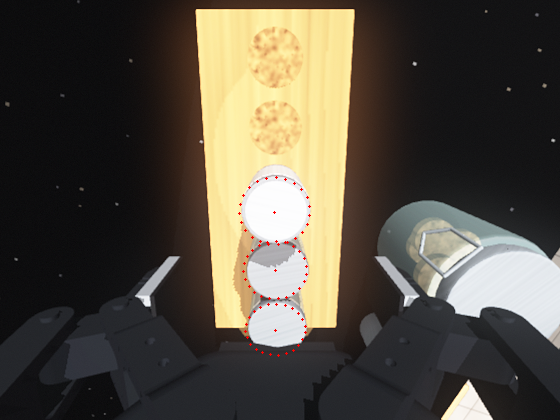

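The tin stands on pad 3 at (276,210), in line with both jars. Next is tin A.

Emit:
{"fn": "arm_command", "kwargs": {"deltas": [[1,-0.3,-0.09,0.03,0,0,0],[1,-0.6,-0.17,0.07,0,0,0],[1,-0.904,-0.261,0.1,0,0,0]]}}

```text
clock: 19.4
position: [0.5317, 0.1234, 0.2638]
tool_rot: [-3.14, -0.0, 1.954]
force: [0.8, 0.2, 0.2]
grip_width: 0.0854
```

Emit:
{"fn": "arm_command", "kwargs": {"deltas": [[1,-0.3,-0.09,0.03,0,0,0],[1,-0.6,-0.17,0.07,0,0,0],[1,-0.904,-0.261,0.1,0,0,0]]}}

```text
clock: 19.77
position: [0.546, -0.017, 0.2489]
tool_rot: [-3.14, -0.001, 1.954]
force: [0.5, 0.4, 0.1]
grip_width: 0.0855
```

Emit:
{"fn": "arm_command", "kwargs": {"deltas": [[1,-0.3,-0.09,0.03,0,0,0],[1,-0.6,-0.17,0.07,0,0,0],[1,-0.904,-0.261,0.1,0,0,0]]}}

```text
clock: 20.15
position: [0.5603, -0.1572, 0.2338]
tool_rot: [-3.14, -0.001, 1.954]
force: [0.7, 0.9, 0.6]
grip_width: 0.0851
```

Emit:
{"fn": "arm_command", "kwargs": {"deltas": [[1,-0.3,-0.09,0.03,0,0,0],[1,-0.6,-0.17,0.07,0,0,0],[1,-0.904,-0.261,0.1,0,0,0],[1,-0.904,-0.261,0.1,0,0,0],[1,-0.904,-0.261,0.1,0,0,0]]}}

```text
clock: 20.78
position: [0.5748, -0.2955, 0.2191]
tool_rot: [-3.141, -0.002, 1.954]
force: [-0.9, 1.0, 0.2]
grip_width: 0.0858
```

```bash
python3 - <<'E'
from h import *
wl("w10",[([.5758,-.296,.095],.03)]); plan([.5758,-.296,.066],DOWN(YAW))
E
```

```text
20.77 [ 0.5748 -0.2955  0.2191] [-3.1408e+00 -1.6000e-03  1.9537e+00] F [-0.9  1.   0.2] w 0.0858 q [ 0.72  0.63 -0.52  1.55  0.34  1.06  0.49]
call 1 / 2 rows 1.5 [-0.005, 0.001, 0.512, -0.0, -0.001, -0.001]
call 2 / 2 rows 1.5 [-0.004, 0.001, 0.512, -0.0, -0.001, -0.001]
```

View pics/w10.png

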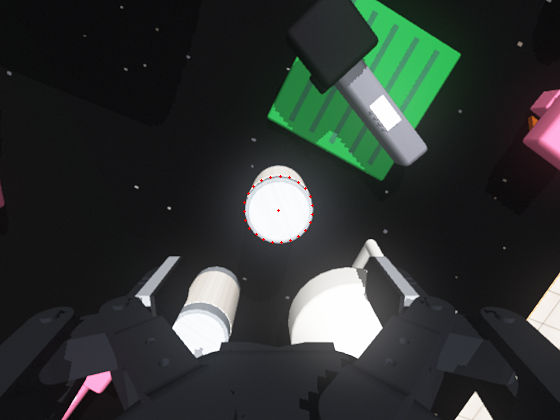

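Tin A is on its ring at (279,210). The teapot spout at (372,243) clears the fingers by about 4 cm.

Emit:
{"fn": "arm_command", "kwargs": {"deltas": [[1,-0.006,0.003,0.33,0,0,0],[1,-0.006,0.003,0.66,0,0,0],[1,-0.006,0.003,0.95,0,0,0],[1,-0.006,0.003,1,0,0,0],[1,-0.006,0.003,1,0,0,0]]}}

```text
clock: 21.45
position: [0.5764, -0.2962, 0.0711]
tool_rot: [3.141, 0.0, 1.954]
force: [0.5, 0.4, 1.5]
grip_width: 0.0851
```

Emit:
{"fn": "arm_command", "kwargs": {"deltas": [[1,0,0,0.02,0,0,0],[-0.6,0,0,0.02,0,0,0],[-0.6,0,0,0.02,0,0,0],[-0.6,0,0,0.02,0,0,0],[-0.6,0,0,0.02,0,0,0]]}}

```text
clock: 22.08
position: [0.5763, -0.297, 0.0681]
tool_rot: [3.141, 0.001, 1.953]
force: [-0.9, -0.4, 7.8]
grip_width: 0.0595
```

Emit:
{"fn": "arm_command", "kwargs": {"deltas": [[-0.6,0,0,-0.2,0,0,0],[-0.6,0,0,-0.55,0,0,0],[-0.6,0,0,-0.9,0,0,0],[-0.6,0,0,-1,0,0,0]]}}

```text
clock: 22.58
position: [0.5768, -0.2972, 0.2206]
tool_rot: [3.139, 0.003, 1.953]
force: [-0.3, 0.4, -2.3]
grip_width: 0.0592
```

```bash
python3 - <<'E'
from h import *
st(); p,R,o=cur(); plan(np.r_[BAY[1],.265],DOWN(YAW))
E
```

```text
22.57 [ 0.5768 -0.2972  0.2206] [3.1388 0.0032 1.9531] F [-0.3  0.4 -2.3] w 0.0592 q [ 0.72  0.63 -0.52  1.54  0.34  1.06  0.49]
call 1 / 5 rows 2.5 [0.817, 0.207, -0.061, 0.001, 0.001, -0.001]
call 2 / 5 rows 2.5 [0.817, 0.207, -0.061, 0.001, 0.001, -0.001]
call 3 / 5 rows 2.5 [0.817, 0.208, -0.06, 0.001, 0.001, -0.001]
call 4 / 5 rows 2.5 [0.817, 0.208, -0.06, 0.001, 0.001, -0.001]
call 5 / 5 rows 2.5 [0.817, 0.208, -0.06, 0.001, 0.001, -0.001]
```

Emit:
{"fn": "arm_command", "kwargs": {"deltas": [[-0.6,0.27,0.07,-0.05,0,0,0],[-0.6,0.54,0.14,-0.1,0,0,0],[-0.6,0.817,0.208,-0.17,0,0,0]]}}

```text
clock: 22.95
position: [0.5582, -0.1703, 0.2419]
tool_rot: [-3.14, -0.001, 1.953]
force: [1.1, 0.7, -3.2]
grip_width: 0.0589
```

Emit:
{"fn": "arm_command", "kwargs": {"deltas": [[-0.6,0.27,0.07,-0.05,0,0,0],[-0.6,0.54,0.14,-0.1,0,0,0],[-0.6,0.817,0.208,-0.17,0,0,0]]}}

```text
clock: 23.32
position: [0.5414, -0.045, 0.2675]
tool_rot: [-3.14, -0.001, 1.953]
force: [0.6, -0.4, -3.4]
grip_width: 0.0591
```

Emit:
{"fn": "arm_command", "kwargs": {"deltas": [[-0.6,0.27,0.07,0,0,0,0],[-0.6,0.54,0.14,0,0,0,0],[-0.6,0.817,0.208,0,0,0,0]]}}

```text
clock: 23.7
position: [0.5248, 0.0802, 0.2675]
tool_rot: [-3.141, -0.0, 1.953]
force: [1.3, 0.8, -2.6]
grip_width: 0.0592
```

Emit:
{"fn": "arm_command", "kwargs": {"deltas": [[-0.6,0.27,0.07,0,0,0,0],[-0.6,0.54,0.14,0,0,0,0],[-0.6,0.817,0.208,0,0,0,0]]}}

```text
clock: 24.08
position: [0.5081, 0.2054, 0.2674]
tool_rot: [-3.14, 0.0, 1.953]
force: [0.3, 0.6, -3.6]
grip_width: 0.0594
```

Emit:
{"fn": "arm_command", "kwargs": {"deltas": [[-0.6,0.27,0.07,0,0,0,0],[-0.6,0.54,0.14,0,0,0,0],[-0.6,0.817,0.208,0,0,0,0],[-0.6,0.817,0.208,0,0,0,0],[-0.6,0.817,0.208,0,0,0,0],[-0.6,0.817,0.208,0,0,0,0]]}}

```text
clock: 24.82
position: [0.4922, 0.3287, 0.2678]
tool_rot: [-3.141, 0.001, 1.952]
force: [0.0, -0.2, -2.8]
grip_width: 0.0593
```

```bash
python3 - <<'E'
from h import *
p,R,o=cur(); wl("w11",[([p[0],p[1],p[2]-.068+.095],.03),([p[0],p[1],p[2]-.068],.03),(np.r_[BAY[0],.07],.029)]); plan(np.r_[BAY[1],.1395],DOWN(YAW))
E
```

```text
24.82 [0.4922 0.3287 0.2678] [-3.1411e+00  6.0000e-04  1.9520e+00] F [ 0.  -0.2 -2.8] w 0.0593 q [-0.23  0.52 -0.66  1.64  0.35  1.1  -0.61]
call 1 / 1 rows 2.6 [0.006, -0.0, 0.856, -0.0, 0.001, -0.005]
```

View pics/w11.png

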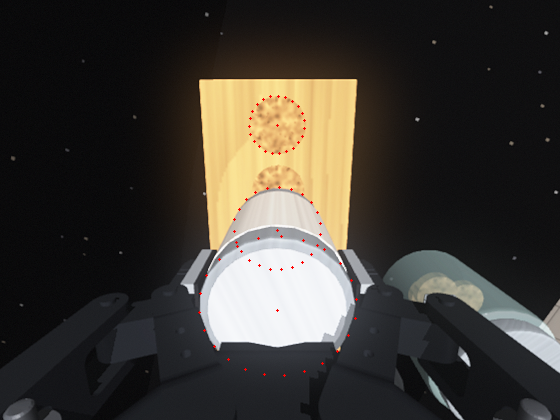

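Alignment matches. Lowering onto pad 2.

Emit:
{"fn": "arm_command", "kwargs": {"deltas": [[-0.6,0.004,-0.003,0.3,0,0,0],[-0.6,0.004,-0.003,0.6,0,0,0],[-0.6,0.004,-0.003,0.8,0,0,0],[-0.6,0.004,-0.003,0.855,0,0,0],[-0.6,0.004,-0.003,0.855,0,0,0],[0.6,0.004,-0.003,0.855,0,0,0],[0.8,0.004,-0.003,0.855,0,0,0],[0.8,0.004,-0.003,0.855,0,0,0]]}}

```text
clock: 25.88
position: [0.4914, 0.3304, 0.1405]
tool_rot: [3.141, -0.0, 1.953]
force: [0.4, -0.1, -0.2]
grip_width: 0.0771
```

Emit:
{"fn": "arm_command", "kwargs": {"deltas": [[1,0,0,-0.2,0,0,0],[1,0,0,-0.6,0,0,0],[1,0,0,-0.95,0,0,0],[1,0,0,-0.95,0,0,0]]}}

```text
clock: 26.38
position: [0.4921, 0.3313, 0.2865]
tool_rot: [3.135, -0.001, 1.953]
force: [-1.3, -0.4, -0.0]
grip_width: 0.0851
```

```bash
python3 - <<'E'
from h import *
wl("w12",[(np.r_[BAY[3],.135],.032),(np.r_[BAY[1],.165],.03),(np.r_[BAY[2],.165],.03)]); plan([.5494,-.4434,.22],DOWN(YAW))
E
```

```text
26.38 [0.4921 0.3313 0.2865] [ 3.1354e+00 -1.2000e-03  1.9532e+00] F [-1.3 -0.4 -0. ] w 0.0851 q [-0.23  0.5  -0.67  1.62  0.34  1.13 -0.6 ]
call 1 / 5 rows 3.1 [-0.986, -0.314, 0.084, 0.001, -0.0, -0.001]
call 2 / 5 rows 3.1 [-0.986, -0.314, 0.085, 0.001, -0.0, -0.001]
call 3 / 5 rows 3.1 [-0.986, -0.315, 0.085, 0.001, -0.0, -0.001]
call 4 / 5 rows 3.1 [-0.986, -0.315, 0.085, 0.001, -0.0, -0.001]
call 5 / 5 rows 3.1 [-0.986, -0.316, 0.085, 0.001, -0.0, -0.001]
```

View pics/w12.png

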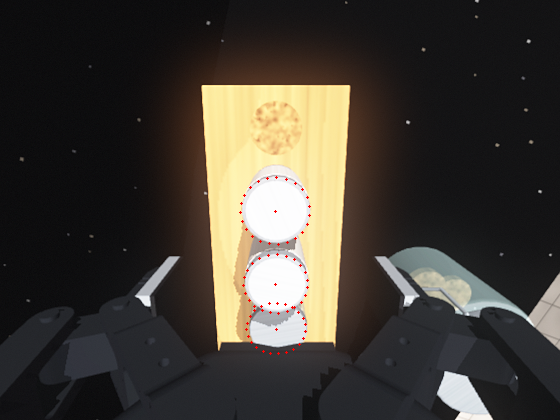

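Two tins and the jars are in line, with rims at (276,210) and (277,283). Next is tin B.

Emit:
{"fn": "arm_command", "kwargs": {"deltas": [[1,-0.33,-0.1,0,0,0,0],[1,-0.66,-0.21,0,0,0,0],[1,-0.986,-0.315,0,0,0,0]]}}

```text
clock: 26.8
position: [0.5021, 0.1735, 0.2813]
tool_rot: [-3.14, 0.0, 1.954]
force: [0.8, -0.5, -0.5]
grip_width: 0.0854
```

Emit:
{"fn": "arm_command", "kwargs": {"deltas": [[1,-0.33,-0.1,0.05,0,0,0],[1,-0.66,-0.21,0.1,0,0,0],[1,-0.986,-0.315,0.17,0,0,0]]}}

```text
clock: 27.18
position: [0.5135, 0.0186, 0.2559]
tool_rot: [-3.141, -0.0, 1.953]
force: [0.6, -0.1, -0.6]
grip_width: 0.085
```

Emit:
{"fn": "arm_command", "kwargs": {"deltas": [[1,-0.33,-0.1,0.03,0,0,0],[1,-0.66,-0.21,0.06,0,0,0],[1,-0.986,-0.315,0.085,0,0,0]]}}

```text
clock: 27.55
position: [0.5247, -0.136, 0.243]
tool_rot: [-3.14, -0.001, 1.953]
force: [1.9, 0.1, 0.9]
grip_width: 0.0852
```

Emit:
{"fn": "arm_command", "kwargs": {"deltas": [[1,-0.33,-0.1,0.03,0,0,0],[1,-0.66,-0.21,0.06,0,0,0],[1,-0.986,-0.315,0.085,0,0,0]]}}

```text
clock: 27.92
position: [0.5361, -0.2907, 0.2301]
tool_rot: [-3.14, -0.001, 1.953]
force: [0.9, 0.3, -0.6]
grip_width: 0.0854
```

Emit:
{"fn": "arm_command", "kwargs": {"deltas": [[1,-0.33,-0.1,0.03,0,0,0],[1,-0.66,-0.21,0.06,0,0,0],[1,-0.986,-0.315,0.085,0,0,0],[1,-0.986,-0.315,0.085,0,0,0],[1,-0.986,-0.315,0.085,0,0,0]]}}

```text
clock: 28.55
position: [0.5479, -0.4431, 0.2174]
tool_rot: [-3.141, -0.002, 1.954]
force: [0.7, -0.2, 0.1]
grip_width: 0.0853
```

```bash
python3 - <<'E'
from h import *
wl("w13",[([.5494,-.4434,.095],.03)]); plan([.5494,-.4434,.066],DOWN(YAW))
E
```

```text
28.55 [ 0.5479 -0.4431  0.2174] [-3.1411e+00 -1.9000e-03  1.9538e+00] F [ 0.7 -0.2  0.1] w 0.0853 q [ 0.88  0.72 -0.48  1.37  0.34  1.13  0.73]
call 1 / 2 rows 1.5 [-0.004, 0.003, 0.507, -0.0, -0.001, -0.001]
call 2 / 2 rows 1.5 [-0.004, 0.003, 0.507, -0.0, -0.001, -0.001]
```

View pics/w13.png

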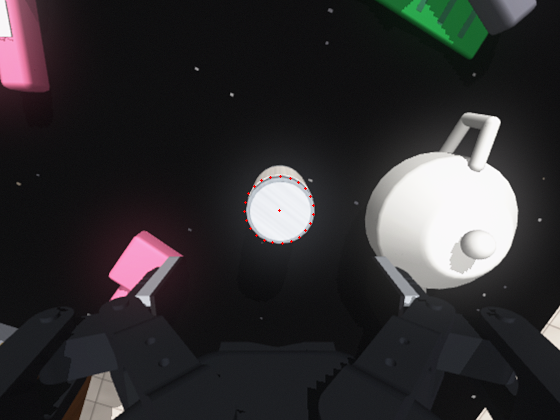

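Tin B is on its ring at (280,210), and the teapot clears by about 4 cm.

Emit:
{"fn": "arm_command", "kwargs": {"deltas": [[1,-0.006,0.006,0.33,0,0,0],[1,-0.006,0.006,0.66,0,0,0],[1,-0.006,0.006,0.95,0,0,0],[1,-0.006,0.006,1,0,0,0],[1,-0.006,0.006,1,0,0,0]]}}

```text
clock: 29.22
position: [0.5499, -0.4441, 0.0697]
tool_rot: [3.141, 0.0, 1.954]
force: [0.8, 0.5, 0.4]
grip_width: 0.0851
```

Emit:
{"fn": "arm_command", "kwargs": {"deltas": [[1,0,0,0.01,0,0,0],[-0.6,0,0,0.01,0,0,0],[-0.6,0,0,0.01,0,0,0],[-0.6,0,0,0.01,0,0,0],[-0.6,0,0,0.01,0,0,0]]}}

```text
clock: 29.85
position: [0.5498, -0.4448, 0.0682]
tool_rot: [3.141, 0.001, 1.953]
force: [-0.5, 1.3, 7.4]
grip_width: 0.0595
```

Emit:
{"fn": "arm_command", "kwargs": {"deltas": [[-0.6,0,0,-0.2,0,0,0],[-0.6,0,0,-0.55,0,0,0],[-0.6,0,0,-0.9,0,0,0],[-0.6,0,0,-1,0,0,0]]}}

```text
clock: 30.35
position: [0.5501, -0.445, 0.2209]
tool_rot: [3.139, 0.004, 1.953]
force: [0.2, 0.1, -3.2]
grip_width: 0.0595
```

```bash
python3 - <<'E'
from h import *
st(); p,R,o=cur(); plan(np.r_[BAY[0],.268],DOWN(YAW))
E
```

```text
30.35 [ 0.5501 -0.445   0.2209] [3.1393 0.0038 1.9531] F [ 0.2  0.1 -3.2] w 0.0595 q [ 0.88  0.72 -0.48  1.37  0.35  1.14  0.73]
call 1 / 6 rows 2.8 [0.9, 0.261, -0.055, 0.0, 0.001, -0.001]
call 2 / 6 rows 2.8 [0.9, 0.261, -0.055, 0.0, 0.001, -0.001]
call 3 / 6 rows 2.8 [0.9, 0.262, -0.054, 0.0, 0.001, -0.001]
call 4 / 6 rows 2.8 [0.9, 0.262, -0.054, 0.0, 0.001, -0.001]
call 5 / 6 rows 2.8 [0.9, 0.262, -0.053, 0.0, 0.001, -0.001]
call 6 / 6 rows 2.8 [0.9, 0.263, -0.053, 0.0, 0.001, -0.001]
```

Emit:
{"fn": "arm_command", "kwargs": {"deltas": [[-0.6,0.3,0.09,-0.05,0,0,0],[-0.6,0.6,0.17,-0.1,0,0,0],[-0.6,0.9,0.262,-0.17,0,0,0]]}}

```text
clock: 30.72
position: [0.5343, -0.3031, 0.2418]
tool_rot: [-3.14, -0.001, 1.953]
force: [0.8, 0.1, -2.0]
grip_width: 0.0595
```

Emit:
{"fn": "arm_command", "kwargs": {"deltas": [[-0.6,0.3,0.09,-0.05,0,0,0],[-0.6,0.6,0.17,-0.1,0,0,0],[-0.6,0.9,0.262,-0.17,0,0,0]]}}

```text
clock: 31.1
position: [0.5204, -0.1633, 0.2675]
tool_rot: [-3.14, -0.001, 1.953]
force: [1.3, -0.4, -2.8]
grip_width: 0.0594
```

Emit:
{"fn": "arm_command", "kwargs": {"deltas": [[-0.6,0.3,0.09,0,0,0,0],[-0.6,0.6,0.17,0,0,0,0],[-0.6,0.9,0.262,0,0,0,0]]}}

```text
clock: 31.48
position: [0.5066, -0.0236, 0.2676]
tool_rot: [-3.141, -0.0, 1.953]
force: [1.3, 0.6, -1.5]
grip_width: 0.0589
```

Emit:
{"fn": "arm_command", "kwargs": {"deltas": [[-0.6,0.3,0.09,0,0,0,0],[-0.6,0.6,0.17,0,0,0,0],[-0.6,0.9,0.262,0,0,0,0]]}}

```text
clock: 31.85
position: [0.4928, 0.1163, 0.2676]
tool_rot: [-3.141, 0.0, 1.953]
force: [0.8, 0.8, -3.5]
grip_width: 0.0592
```

Emit:
{"fn": "arm_command", "kwargs": {"deltas": [[-0.6,0.3,0.09,0,0,0,0],[-0.6,0.6,0.17,0,0,0,0],[-0.6,0.9,0.262,0,0,0,0]]}}

```text
clock: 32.22
position: [0.4789, 0.2561, 0.2675]
tool_rot: [-3.141, 0.0, 1.953]
force: [0.5, 0.8, -3.2]
grip_width: 0.0593
```

Emit:
{"fn": "arm_command", "kwargs": {"deltas": [[-0.6,0.3,0.09,0,0,0,0],[-0.6,0.6,0.17,0,0,0,0],[-0.6,0.9,0.262,0,0,0,0],[-0.6,0.9,0.262,0,0,0,0],[-0.6,0.9,0.262,0,0,0,0],[-0.6,0.9,0.262,0,0,0,0]]}}

```text
clock: 32.98
position: [0.4661, 0.3938, 0.2679]
tool_rot: [-3.141, 0.001, 1.952]
force: [0.1, -0.4, -3.1]
grip_width: 0.0595
```

```bash
python3 - <<'E'
from h import *
p,R,o=cur(); wl("w14",[([p[0],p[1],p[2]-.068+.095],.03),([p[0],p[1],p[2]-.068],.03),(np.r_[BAY[0],.07],.029)]); plan(np.r_[BAY[0],.1395],DOWN(YAW))
E
```

```text
32.98 [0.4661 0.3938 0.2679] [-3.1413e+00  7.0000e-04  1.9520e+00] F [ 0.1 -0.4 -3.1] w 0.0595 q [-0.34  0.55 -0.68  1.59  0.38  1.13 -0.73]
call 1 / 1 rows 2.6 [0.005, -0.002, 0.857, -0.0, 0.001, -0.005]
```

View pics/w14.png

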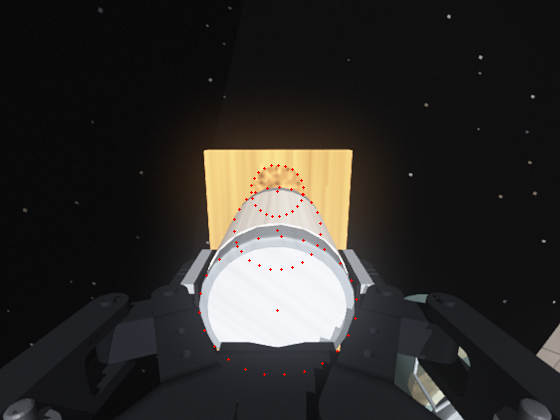

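Over pad 1 and aligned. Lowering.

Emit:
{"fn": "arm_command", "kwargs": {"deltas": [[-0.6,0.003,-0.003,0.3,0,0,0],[-0.6,0.003,-0.003,0.6,0,0,0],[-0.6,0.003,-0.003,0.8,0,0,0],[-0.6,0.003,-0.003,0.855,0,0,0],[-0.6,0.003,-0.003,0.855,0,0,0],[0.6,0.003,-0.003,0.855,0,0,0],[0.8,0.003,-0.003,0.855,0,0,0],[0.8,0.003,-0.003,0.855,0,0,0]]}}

```text
clock: 34.02
position: [0.4653, 0.3954, 0.1405]
tool_rot: [3.141, -0.0, 1.953]
force: [0.0, -0.3, 0.4]
grip_width: 0.077
```

Emit:
{"fn": "arm_command", "kwargs": {"deltas": [[1,0,0,-0.2,0,0,0],[1,0,0,-0.6,0,0,0],[1,0,0,-0.95,0,0,0],[1,0,0,-0.95,0,0,0]]}}

```text
clock: 34.52
position: [0.4658, 0.3964, 0.2866]
tool_rot: [3.136, -0.002, 1.953]
force: [-0.1, -0.4, -2.1]
grip_width: 0.0852
```

Emit:
{"fn": "arm_command", "kwargs": {"deltas": [[1,-0.33,-0.1,0,0,0,0],[1,-0.66,-0.2,0,0,0,0],[1,-1,-0.3,0,0,0,0]]}}

```text
clock: 34.9
position: [0.4791, 0.2376, 0.2819]
tool_rot: [-3.141, 0.0, 1.954]
force: [0.6, 0.6, 0.7]
grip_width: 0.0855
```

Emit:
{"fn": "arm_command", "kwargs": {"deltas": [[1,-0.33,-0.1,0,0,0,0],[1,-0.66,-0.2,0,0,0,0],[1,-1,-0.3,0,0,0,0]]}}

```text
clock: 35.28
position: [0.4933, 0.0815, 0.2821]
tool_rot: [-3.141, 0.0, 1.953]
force: [2.4, 0.1, 0.1]
grip_width: 0.0859
```

Emit:
{"fn": "arm_command", "kwargs": {"deltas": [[1,-0.33,-0.1,0,0,0,0],[1,-0.66,-0.2,0,0,0,0],[1,-1,-0.3,0,0,0,0],[1,-1,-0.3,0,0,0,0]]}}

```text
clock: 35.78
position: [0.5074, -0.0767, 0.2816]
tool_rot: [-3.14, 0.0, 1.948]
force: [0.6, 0.3, 0.2]
grip_width: 0.0857
```

```bash
python3 - <<'E'
from h import *
st()
H=[.165,.165,.165,.135,.135]
for n in("top","scene"):
    c=cams.get_calibration(n); f=cams.grab_frame(n); cv2.imwrite(f"pics/{n}15.png",f)
    g=cv2.resize(f,None,fx=3,fy=3,interpolation=cv2.INTER_CUBIC); c2=dict(c)
    for k in("fx","fy"): c2[k]*=3
    for k in("cx","cy"): c2[k]=3*c2[k]+1
    for i,b in enumerate(BAY): ring(g,c2,np.r_[b,H[i]],.03 if i<3 else .032)
    cv2.imwrite(f"pics/{n}15s.png",g[420:800,230:1030] if n=="top" else g[600:1100,700:1400])
    if n=="top": crop(f,200,90,350,220,4,"pics/t15trv.png")
c=cams.get_calibration("wrist");f=cams.grab_frame("wrist");cv2.imwrite("pics/w15.png",f)
E
```

```text
35.77 [ 0.5074 -0.0767  0.2816] [-3.1402e+00  4.0000e-04  1.9475e+00] F [0.6 0.3 0.2] w 0.0857 q [ 0.52  0.36 -0.62  1.83  0.24  1.03  0.18]
```

View pics/top15s.png

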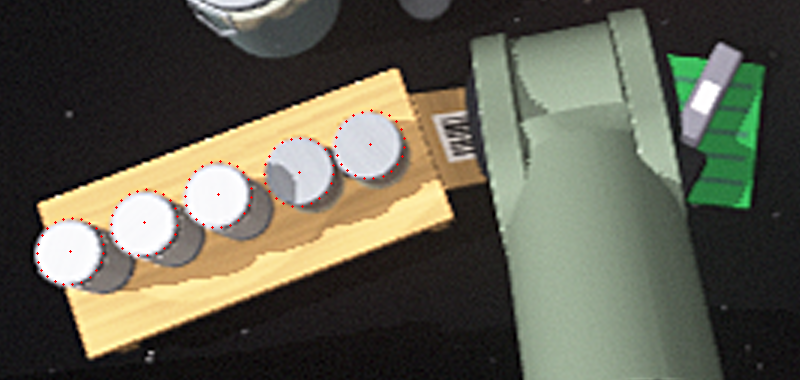

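View pics/scene15s.png

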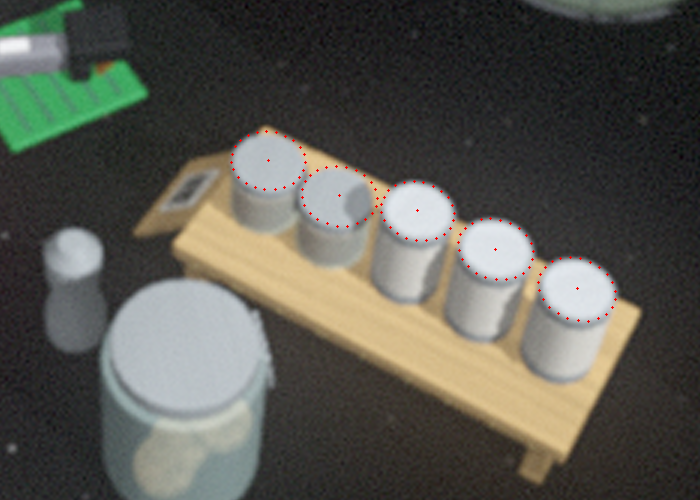

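View pics/top15.png

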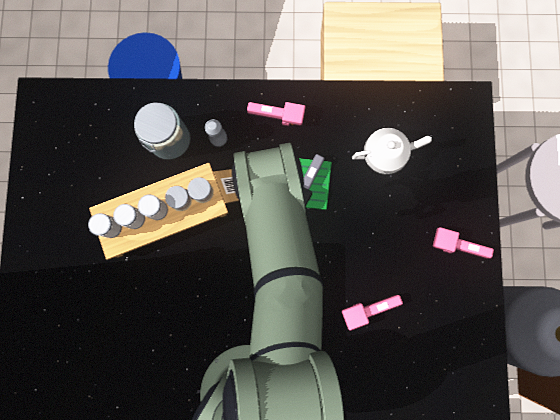

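View pics/w15.png

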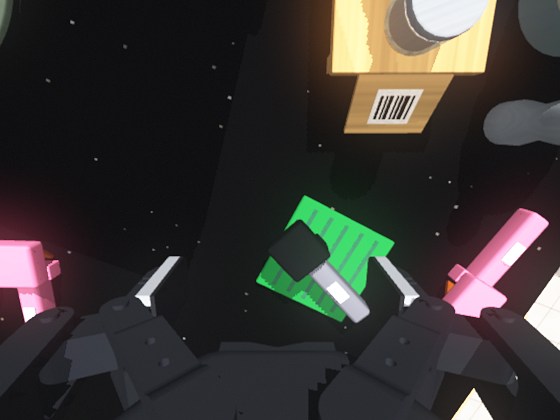

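The row is within about 1 px (1 mm) of every pad ring in both the top and scene views. Now the scanner: I'll move above the trivet for a close view.

```bash
python3 - <<'E'
from h import *
plan([.60,-.17,.28],DOWN(YAW))
c=cams.get_calibration("wrist"); f=cv2.imread("pics/w15.png"); crop(f,330,60,470,150,5,"pics/w15l.png")
import pickle; 
pickle.dump(c,open("w15.pkl","wb"))
E
```

```text
call 1 / 1 rows 2.7 [-0.837, 0.327, 0.014, -0.0, -0.001, -0.002]
```

View pics/w15l.png

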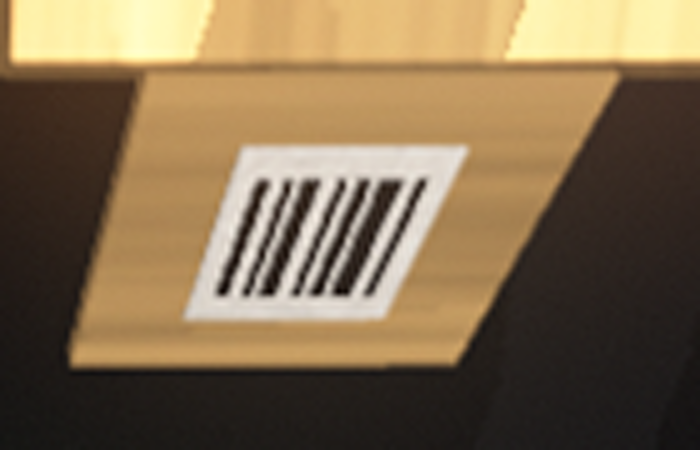

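Emit:
{"fn": "arm_command", "kwargs": {"deltas": [[1,-0.28,0.11,0,0,0,0],[1,-0.56,0.22,0,0,0,0],[1,-0.837,0.327,0.01,0,0,0],[1,-0.837,0.327,0.01,0,0,0],[1,-0.837,0.327,0.01,0,0,0]]}}

```text
clock: 36.55
position: [0.6001, -0.169, 0.2806]
tool_rot: [-3.142, -0.001, 1.955]
force: [-0.0, 0.6, -0.1]
grip_width: 0.0858
```

```bash
python3 - <<'E'
from h import *
import pickle
st(); c=cams.get_calibration("wrist"); f=cams.grab_frame("wrist"); cv2.imwrite("pics/w16.png",f); pickle.dump(c,open("w16.pkl","wb"))
crop(f,140,60,440,290,2.6,"pics/w16c.png")
E
```

```text
36.55 [ 0.6001 -0.169   0.2806] [-3.1415e+00 -1.0000e-03  1.9554e+00] F [-0.   0.6 -0.1] w 0.0858 q [ 0.55  0.54 -0.56  1.55  0.3   1.15  0.31]
```

View pics/w16c.png

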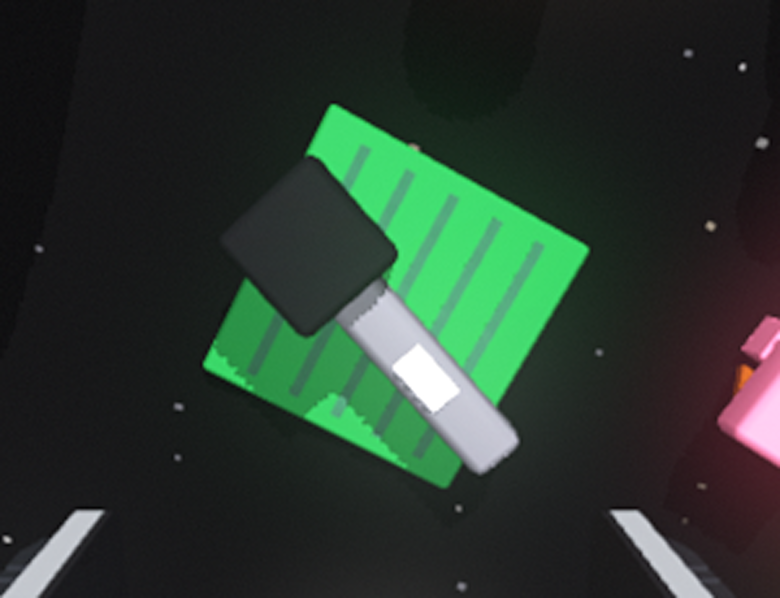

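View pics/w16.png

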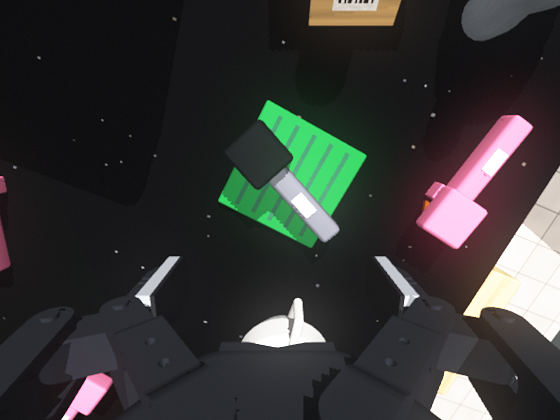

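```bash
cat > fit.py <<'E'
from h import *
import pickle
from scipy.optimize import least_squares
c=pickle.load(open("w16.pkl","rb")); k=lambda a:np.array(a,float)/2.6+[140,60]-.5+.5/2.6
obs=k([(220,240),(310,157),(306,335),(397,253),(480,473),(518,437)])
mod=np.array([[85,30,48],[85,-30,48],[23,30,48],[23,-30,48],[-90,15,32],[-90,-15,32]])/1000
def pts(v,z=.008):
    R=Rn.from_euler("z",v[2]).as_matrix(); return mod@R.T+[v[0],v[1],z]
s=least_squares(lambda v:(proj(c,pts(v))-obs).ravel(),[.61,-.165,2.69]); print("scanner",s.x.round(4),np.degrees(s.x[2]).round(2)); print(s.fun.reshape(-1,2).round(1))
s4=least_squares(lambda v:(proj(c,pts(v,v[3]))-obs).ravel(),[.61,-.165,2.69,.008]); print("free z",s4.x.round(4))
T=[plane(c,p,.008) for p in k([(332,103),(589,248),(445,488),(203,366)])]; print(np.array(T).round(4),"ctr",np.mean(T,0).round(4))
# label
cl=pickle.load(open("w15.pkl","rb")); Tc=cams.get_calibration("top")
lc=np.array([(242,146),(468,146),(388,320),(186,321)])/5+[330,60]-.4
w1=cv2.imread("pics/w1.png")
A,B,C,D=lc; # diagonal intersection
M=np.column_stack([C-A,-(D-B)]); t=np.linalg.solve(M,B-A); ctr=A+t[0]*(C-A); print("label px",ctr)
X=tri([(cl,ctr),(Tc,np.array([598,160])/4+[80,145]-.375),(cams.get_calibration("scene"),np.array([126,131])/4+[265,230]-.375)]);print("label",X)
# PnP
obj=np.array([[25,25,0],[25,-25,0]])
import itertools
sy=np.array([-.3754,.9268,0]);sx=np.array([.9268,.3754,0]);n=.70711*(-sy)+.70711*np.array([0,0,1]);up=.70711*(sy+[0,0,1])
def lp(L,half=.025): return np.array([L-half*sx+half*up,L+half*sx+half*up,L+half*sx-half*up,L-half*sx-half*up])
s=least_squares(lambda L:(proj(cl,lp(L))-lc).ravel(),[.6,.064,.037]);print("label fit",s.x.round(4),s.fun.round(1))
print("nominal",np.array([.5181,.2646,0])-.218*sy)
E
python3 fit.py
```

```text
scanner [ 0.6131 -0.1653  2.6853] 153.86
[[-3.9 -0.2]
 [-0.5 -4.6]
 [-0.6  2.4]
 [ 2.2  0.1]
 [-0.   2.2]
 [ 3.2  1.6]]
free z [ 0.6142 -0.1676  2.6864 -0.0099]
[[ 0.5501 -0.0776  0.008 ]
 [ 0.6966 -0.0931  0.008 ]
 [ 0.6814 -0.2403  0.008 ]
 [ 0.5348 -0.2249  0.008 ]] ctr [ 0.6157 -0.159   0.008 ]
label px [393.47696266 107.24514728]
label (array([0.5995571 , 0.06429909, 0.04055848]), [array([-0.1, -0.2]), array([ 0.3, -0.3]), array([0.4, 0. ])])
label fit [0.5995 0.0639 0.0409] [ 0.2  0.3  0.6  0.2 -0.5 -0.3 -0.4 -0.4]
nominal [0.5999372 0.0625576 0.       ]
```

The scanner is at about (0.613, −0.165) with yaw 154°. The trivet centre is at about (0.615, −0.159). The label measures (0.5996, 0.064, 0.0405); pads also read 1.8 mm high, so I take z = 0.038. Next I turn and approach.

```bash
python3 - <<'E'
from h import *
plan([.6131,-.1653,.16],DOWN(2.6853))
E
```

```text
call 1 / 1 rows 4.6 [-0.01, 0.09, 0.806, 0.0, -0.001, -0.929]
```

Emit:
{"fn": "arm_command", "kwargs": {"deltas": [[1,0,0.02,0.16,0,0,-0.19],[1,0,0.04,0.32,0,0,-0.37],[1,-0.01,0.06,0.48,0,0,-0.56],[1,-0.01,0.08,0.64,0,0,-0.74],[1,-0.01,0.09,0.8,0,0,-0.929],[1,-0.01,0.09,0.806,0,0,-0.929],[1,-0.01,0.09,0.806,0,0,-0.929]]}}

```text
clock: 37.48
position: [0.6135, -0.1667, 0.1611]
tool_rot: [3.141, 0.001, 2.68]
force: [-0.4, 1.1, 0.7]
grip_width: 0.0852
```

```bash
python3 - <<'E'
from h import *
import pickle
st(); c=cams.get_calibration("wrist"); f=cams.grab_frame("wrist"); pickle.dump(c,open("w17.pkl","wb")); cv2.imwrite("pics/w17raw.png",f)
v=[.6131,-.1653,2.6853]; R=Rn.from_euler("z",v[2]).as_matrix()
def seg(P,col):
    q=proj(c,np.array(P)/1000@R.T+[v[0],v[1],.008]).round().astype(int)
    cv2.polylines(f,[q.reshape(-1,1,2)],True,col,1)
seg([[85,30,48],[85,-30,48],[23,-30,48],[23,30,48]],(0,0,255)); seg([[30,15,32],[30,-15,32],[-90,-15,32],[-90,15,32]],(0,255,255)); seg([[0,15,32],[0,-15,32]],(255,0,0))
cv2.imwrite("pics/w17.png",f)
plan([.6131,-.1653,.029],DOWN(2.6853))
E
```

```text
37.48 [ 0.6135 -0.1667  0.1611] [3.1413e+00 1.0000e-03 2.6802e+00] F [-0.4  1.1  0.7] w 0.0852 q [ 0.61  0.72 -0.68  1.62  0.52  0.99  0.87]
call 1 / 1 rows 2.6 [0.009, 0.007, 0.882, 0.0, 0.002, -0.006]
```

View pics/w17.png

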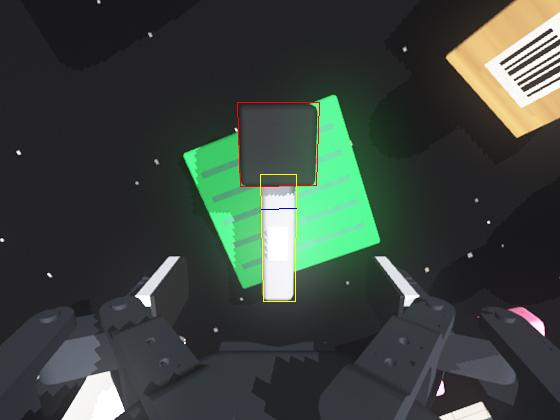

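The scanner outline fits within 1–2 px, with the head at (278,145) and the handle running to (280,298). Descending to grip.

Emit:
{"fn": "arm_command", "kwargs": {"deltas": [[1,0.009,0.007,0.3,0,0,-0.006],[1,0.009,0.007,0.6,0,0,-0.006],[1,0.009,0.007,0.8,0,0,-0.006],[1,0.009,0.007,0.87,0,0,-0.006],[1,0.009,0.007,0.87,0,0,-0.006],[1,0.009,0.007,0.87,0,0,-0.006]]}}

```text
clock: 38.28
position: [0.6134, -0.1658, 0.0311]
tool_rot: [3.141, 0.002, 2.687]
force: [-0.7, 1.4, 0.2]
grip_width: 0.0855
```

```bash
python3 - <<'E'
from h import *
wl("w18",[]);plan([.6131,-.1653,.029],DOWN(2.6853))
E
```

```text
38.27 [ 0.6134 -0.1658  0.0311] [3.1412e+00 2.0000e-03 2.6872e+00] F [-0.7  1.4  0.2] w 0.0855 q [ 0.55  0.88 -0.58  1.68  0.65  0.78  0.77]
call 1 / 1 rows 0.0 [0.002, 0.003, 0.013, 0.0, 0.002, 0.002]
```

View pics/w18.png

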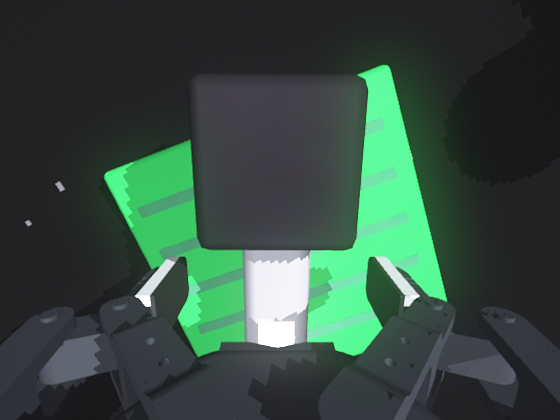

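The handle (245–310 px) is centred between the fingers. Closing.

Emit:
{"fn": "arm_command", "kwargs": {"deltas": [[-0.5,0,0,0.01,0,0.002,0],[-1,0,0,0.01,0,0.002,0],[-1,0,0,0.01,0,0.002,0],[-1,0,0,0.01,0,0.002,0],[-1,0,0,0.01,0,0.002,0],[-1,0,0,0.01,0,0.002,0],[-1,0,0,0.01,0,0.002,0]], "newtons": 40}}

```text
clock: 39.2
position: [0.6126, -0.1657, 0.0282]
tool_rot: [-3.142, -0.001, 2.688]
force: [-1.6, 0.9, 5.6]
grip_width: 0.0297
```

```bash
python3 - <<'E'
from h import *
wl("w19",[])
E
```

```text
39.2 [ 0.6126 -0.1657  0.0282] [-3.1416e+00 -1.3000e-03  2.6877e+00] F [-1.6  0.9  5.6] w 0.0297 q [ 0.55  0.89 -0.58  1.68  0.65  0.78  0.77]
```

View pics/w19.png

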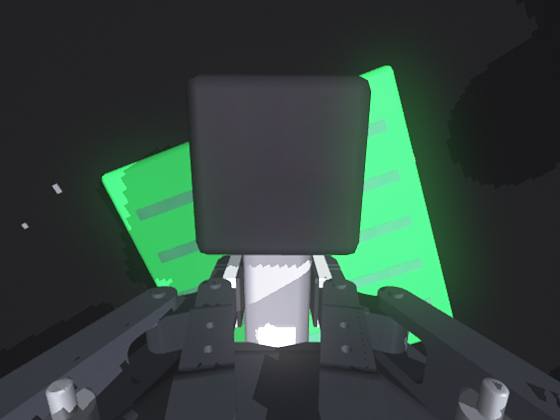

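Emit:
{"fn": "arm_command", "kwargs": {"deltas": [[-1,0,0,-0.1,0,0,0],[-1,0,0,-0.3,0,0,0],[-1,0,0,-0.55,0,0,0],[-1,0,0,-0.7,0,0,0],[-1,0,0,-0.7,0,0,0],[-1,0,0,-0.7,0,0,0]]}}

```text
clock: 40.0
position: [0.6121, -0.1658, 0.132]
tool_rot: [-3.141, -0.003, 2.688]
force: [-0.7, 0.4, -2.6]
grip_width: 0.0292
```

```bash
cat >> h.py <<'E'
OFF=np.array([0,0,.0202])  # scanner origin in tool frame
LAB=np.array([.5997,.0640,.0385]); SX=np.array([.9268,.3754,0]); SY=np.array([-.3754,.9268,0])
NRM=.70711*(-SY+np.array([0,0,1]))
def scan_pts(p,R,P,off=OFF):
    # scanner frame: x=tool x, y=-tool y, z=-tool z
    P=np.atleast_2d(P).astype(float); return R.apply(off+P*[1,-1,-1])+p
E
python3 - <<'E'
from h import *
p,R,o=cur(); wl("w20",[]); c=cams.get_calibration("wrist"); f=cv2.imread("pics/w20.png")
for col,dx in(((0,0,255),0),((255,255,0),.002)):
    q=proj(c,scan_pts(p,R,np.array([[85,30,48],[85,-30,48],[23,-30,48],[23,30,48]])/1000+[dx,0,0])).round().astype(int)
    cv2.polylines(f,[q.reshape(-1,1,2)],True,col,1)
crop(f,170,50,390,300,2.4,"pics/w20c.png")
W=LAB+.08*NRM; o0=W-(.066*SY+.016*np.array([0,0,1])); tcp=o0+[0,0,.0202]; print("W",W,"tcp",tcp)
plan(tcp+[0,0,.06],DOWN(YAW))
E
```

```text
40.0 [ 0.6121 -0.1658  0.132 ] [-3.1412e+00 -2.7000e-03  2.6876e+00] F [-0.7  0.4 -2.6] w 0.0292 q [ 0.6   0.75 -0.66  1.64  0.54  0.94  0.85]
W [0.62093593 0.01157204 0.0950688 ] tcp [ 0.64571233 -0.04959676  0.0992688 ]
call 1 / 1 rows 4.7 [0.138, 0.794, -0.183, -0.002, -0.004, 0.932]
```

View pics/w20c.png

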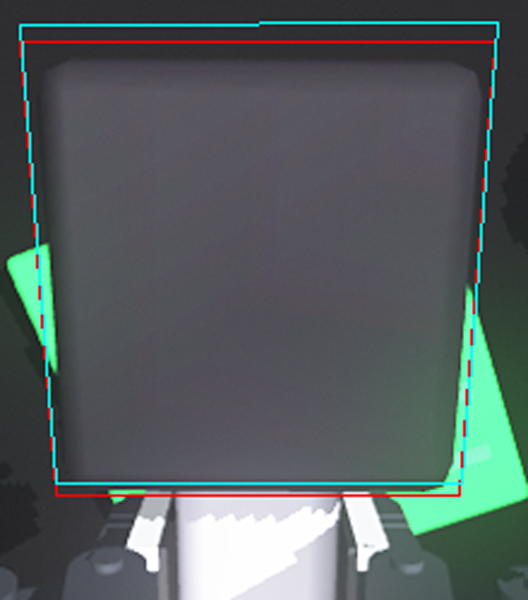

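The scanner is held square and centred; the fit shows less than 1 mm offset. Moving to the scan pose.

Emit:
{"fn": "arm_command", "kwargs": {"deltas": [[-1,0.03,0.16,-0.04,0,0,0.19],[-1,0.06,0.32,-0.07,0,0,0.37],[-1,0.08,0.48,-0.11,0,0,0.56],[-1,0.11,0.64,-0.15,0,-0.002,0.75],[-1,0.138,0.794,-0.183,0,-0.004,0.932],[-1,0.138,0.794,-0.183,0,-0.004,0.932],[-1,0.138,0.794,-0.183,0,-0.004,0.932]]}}

```text
clock: 40.92
position: [0.6458, -0.0501, 0.1594]
tool_rot: [-3.14, 0.001, 1.957]
force: [-0.7, -0.9, -1.7]
grip_width: 0.0292
```

```bash
cat >> h.py <<'E'
def scanplan():
    W=LAB+.08*NRM; tcp=W-(.066*SY+.016*np.array([0,0,1]))+[0,0,.0202]
    p,R,o=cur(); st(); plan(tcp,DOWN(YAW))
    w=scan_pts(p,R,[.066,0,.016])[0]; b=R.apply(np.array([.70711,0,.70711]))
    t=((LAB-w)@NRM)/(b@NRM); hit=w+b*t; print("window",w.round(4),"dist",round(t,4),"miss sx,up mm",((hit-LAB)@SX*1e3).round(1),((hit-LAB)@(.70711*(SY+[0,0,1]))*1e3).round(1),"angle",np.degrees(np.arccos(-b@NRM)).round(2))
E
python3 - <<'E'
from h import *
scanplan()
c=cams.get_calibration("wrist"); f=cams.grab_frame("wrist"); q=proj(c,[LAB])[0]; cv2.circle(f,(int(q[0]),int(q[1])),2,(0,0,255),-1); cv2.imwrite("pics/w21.png",f)
f=cams.grab_frame("scene"); crop(f,180,200,380,340,4,"pics/s21.png",proj(cams.get_calibration("scene"),[LAB]))
E
```

```text
40.92 [ 0.6458 -0.0501  0.1594] [-3.1401e+00  1.5000e-03  1.9572e+00] F [-0.7 -0.9 -1.7] w 0.0292 q [ 0.3   0.7  -0.5   1.59  0.39  0.95  0.06]
call 1 / 1 rows 1.2 [0.004, 0.001, 0.401, -0.002, 0.002, 0.002]
window [0.6209 0.011  0.1551] dist 0.1228 miss sx,up mm -0.5 41.9 angle 0.39
```

View pics/w21.png

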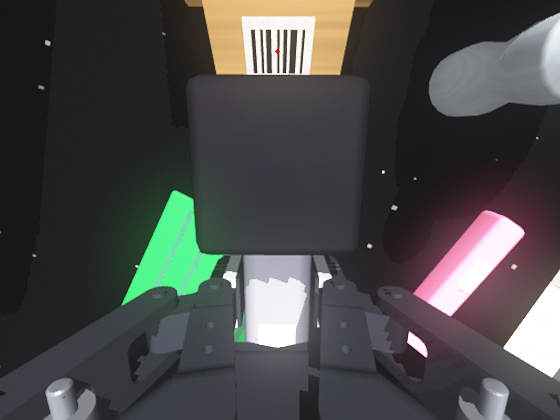

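View pics/s21.png

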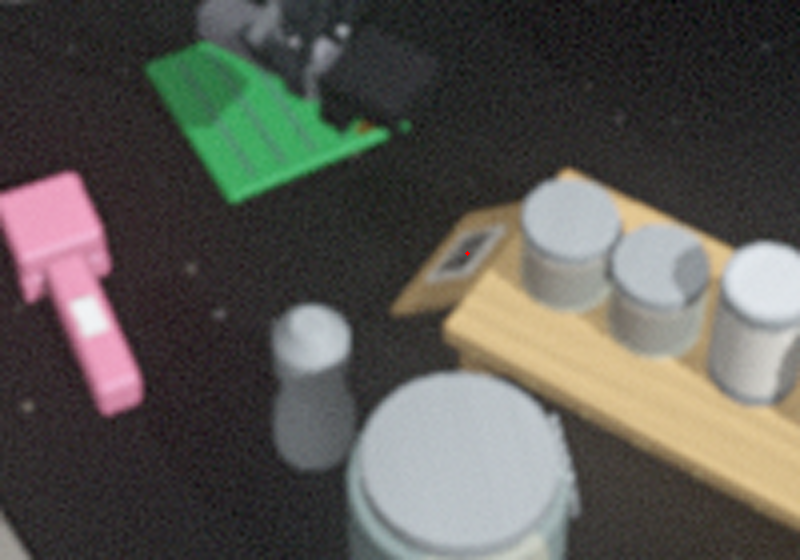

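The label marker sits on the stripes, and the head at u=278 is in line with the label. Lowering to the scan height and holding.

Emit:
{"fn": "arm_command", "kwargs": {"deltas": [[-1,0.004,0.001,0.12,-0.002,0.002,0.002],[-1,0.004,0.001,0.24,-0.002,0.002,0.002],[-1,0.004,0.001,0.34,-0.002,0.002,0.002],[-1,0.004,0.001,0.39,-0.002,0.002,0.002],[-1,0.004,0.001,0.401,-0.002,0.002,0.002],[-1,0.004,0.001,0.401,-0.002,0.002,0.002],[-1,0.004,0.001,0.401,-0.002,0.002,0.002]]}}

```text
clock: 41.9
position: [0.6465, -0.0491, 0.1008]
tool_rot: [3.139, 0.0, 1.954]
force: [1.0, -0.1, -1.9]
grip_width: 0.0293
```

```bash
python3 - <<'E'
from h import *
scanplan()
f=cams.grab_frame("wrist"); cv2.imwrite("pics/w22.png",f)
c=cams.get_calibration("scene");f=cams.grab_frame("scene"); p,R,o=cur()
crop(f,240,200,380,300,5,"pics/s22.png",proj(c,np.vstack([LAB,scan_pts(p,R,[.066,0,.016])])))
E
```

```text
41.9 [ 0.6465 -0.0491  0.1008] [3.1392e+00 5.0000e-04 1.9542e+00] F [ 1.  -0.1 -1.9] w 0.0293 q [ 0.29  0.77 -0.47  1.63  0.43  0.85  0.02]
call 1 / 1 rows 0.0 [-0.001, -0.007, 0.01, 0.003, 0.001, -0.002]
window [0.6219 0.0122 0.0966] dist 0.0809 miss sx,up mm 1.3 1.2 angle 0.4
```

View pics/s22.png

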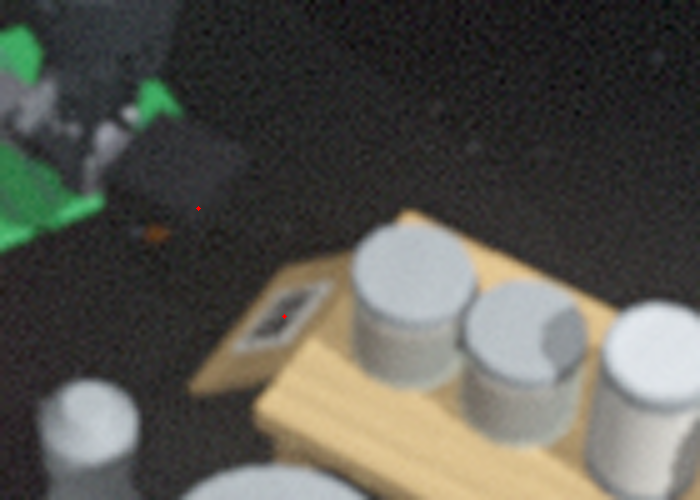

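View pics/w22.png

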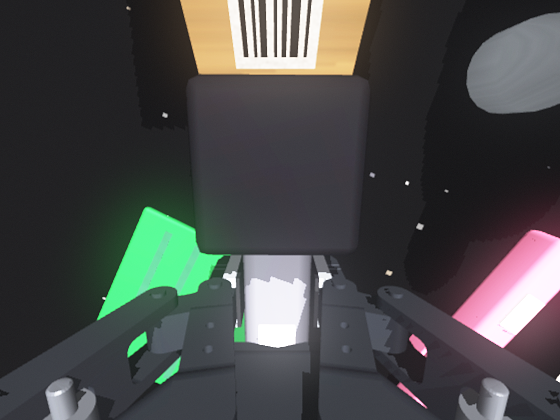

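```bash
python3 - <<'E'
from h import *
c=cams.get_calibration("scene"); p,R,o=cur()
uv=np.array([153/5+240-.4,233/5+200-.4]); o0,d=ray(c,uv)
inv=lambda X:(R.inv().apply(X-p)-OFF)*[1,-1,-1]
a=inv(o0); b=inv(o0+d)-a
for y in(-.03,-.02,-.01,0,.01): t=(y-a[1])/b[1]; print((a+b*t).round(4))
c=cams.get_calibration("top"); f=cams.grab_frame("top"); cv2.imwrite("pics/top22.png",f)
f=cams.grab_frame("scene"); 
E0=np.array([[85,30,48],[85,-30,48],[23,-30,48],[23,30,48]])/1000
cs=cams.get_calibration("scene")
g=cv2.resize(f[200:300,230:330],None,fx=6,fy=6,interpolation=cv2.INTER_CUBIC)
g=cv2.convertScaleAbs(g,alpha=2.5)
for P,col in((E0,(0,0,255)),(E0*[1,1,0],(255,255,0)),(np.array([[30,15,32],[30,-15,32],[-90,-15,32],[-90,15,32]])/1000,(0,255,255)),(np.array([[66,15,16],[66,-15,16]])/1000,(255,0,255))):
    q=((proj(cs,scan_pts(p,R,P))-[230,200]+.5)*6).round().astype(int); cv2.polylines(g,[q.reshape(-1,1,2)],True,col,1)
cv2.imwrite("pics/s23.png",g)
E
```

```text
[ 0.0565 -0.03    0.0186]
[ 0.0496 -0.02    0.0037]
[ 0.0427 -0.01   -0.0112]
[ 0.0358  0.     -0.0261]
[ 0.0289  0.01   -0.041 ]
```

View pics/s23.png

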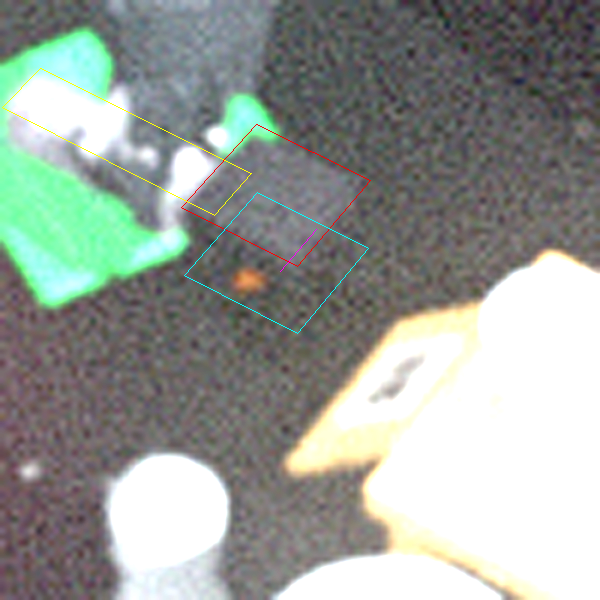

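The amber spot at (250,280) is the lower edge of the window inset and fits the model there. The red head outline also fits. I'll apply the roughly 1 mm correction and hold for over 2 s.

Emit:
{"fn": "arm_command", "kwargs": {"deltas": [[-1,-0.001,-0.006,0.01,0.002,0,0],[-1,-0.001,-0.006,0.01,0.002,0,0],[-1,-0.001,-0.006,0.01,0.002,0,0],[-1,-0.001,-0.006,0.01,0.002,0,0],[-1,-0.001,-0.006,0.01,0.002,0,0],[-1,-0.001,-0.006,0.01,0.002,0,0],[-1,-0.001,-0.006,0.01,0.002,0,0],[-1,-0.001,-0.006,0.01,0.002,0,0]]}}

```text
clock: 43.1
position: [0.6455, -0.0495, 0.0988]
tool_rot: [3.142, 0.0, 1.954]
force: [-0.6, -1.1, -1.7]
grip_width: 0.0289
```

```bash
python3 - <<'E'
from h import *
scanplan()
E
```

```text
43.1 [ 0.6455 -0.0495  0.0988] [3.1415e+00 1.0000e-04 1.9542e+00] F [-0.6 -1.1 -1.7] w 0.0289 q [ 0.29  0.77 -0.47  1.63  0.43  0.85  0.02]
call 1 / 1 rows 0.0 [-0.001, 0.001, -0.003, 0.0, 0.0, -0.002]
window [0.6208 0.0117 0.0946] dist 0.0796 miss sx,up mm -0.0 -0.2 angle 0.37
```

Emit:
{"fn": "arm_command", "kwargs": {"deltas": [[-1,0,0,0,0,0,0],[-1,0,0,0,0,0,0],[-1,0,0,0,0,0,0],[-1,0,0,0,0,0,0],[-1,0,0,0,0,0,0],[-1,0,0,0,0,0,0],[-1,0,0,0,0,0,0],[-1,0,0,0,0,0,0]]}}

```text
clock: 44.1
position: [0.6455, -0.0495, 0.0988]
tool_rot: [3.142, 0.0, 1.954]
force: [0.3, -0.3, -1.6]
grip_width: 0.0291
```

Emit:
{"fn": "arm_command", "kwargs": {"deltas": [[-1,0,0,0,0,0,0],[-1,0,0,0,0,0,0],[-1,0,0,0,0,0,0],[-1,0,0,0,0,0,0],[-1,0,0,0,0,0,0],[-1,0,0,0,0,0,0],[-1,0,0,0,0,0,0],[-1,0,0,0,0,0,0]]}}

```text
clock: 45.1
position: [0.6455, -0.0495, 0.0988]
tool_rot: [3.142, 0.0, 1.954]
force: [-0.3, -0.9, -1.2]
grip_width: 0.0293
```

Emit:
{"fn": "arm_command", "kwargs": {"deltas": [[-1,0,0,0,0,0,0],[-1,0,0,0,0,0,0],[-1,0,0,0,0,0,0],[-1,0,0,0,0,0,0],[-1,0,0,0,0,0,0],[-1,0,0,0,0,0,0],[-1,0,0,0,0,0,0],[-1,0,0,0,0,0,0]]}}

```text
clock: 46.1
position: [0.6455, -0.0496, 0.0988]
tool_rot: [3.142, 0.0, 1.954]
force: [-0.1, -0.0, -1.8]
grip_width: 0.0299
```

```bash
python3 - <<'E'
from h import *
scanplan()
look("t23",[(np.r_[b,h],r) for b,h,r in zip(BAY,[.165]*3+[.135]*2,[.03]*3+[.032]*2)])
E
```

```text
46.1 [ 0.6455 -0.0496  0.0988] [3.1415e+00 2.0000e-04 1.9542e+00] F [-0.1 -0.  -1.8] w 0.0299 q [ 0.29  0.77 -0.47  1.63  0.43  0.85  0.02]
call 1 / 1 rows 0.0 [-0.001, 0.001, -0.003, 0.0, 0.0, -0.002]
window [0.6208 0.0116 0.0946] dist 0.0796 miss sx,up mm -0.0 -0.3 angle 0.37
```

View pics/t23.png

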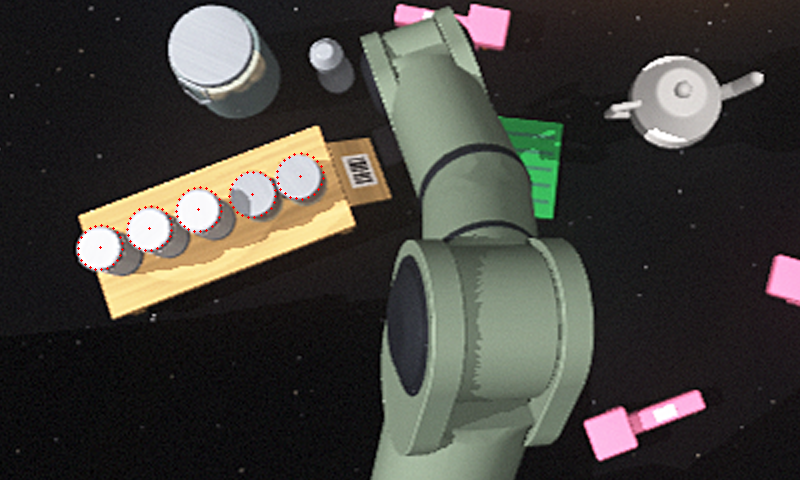

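The beam has been held within 0.5 mm and 0.4° at 80 mm for over 3 s, and the row is unchanged. Now returning the scanner.

```bash
python3 - <<'E'
from h import *
p,R,o=cur(); plan([.6148,-.159,.14],DOWN(2.6853),start=(p+[0,0,.06],R))
E
```

```text
call 1 / 1 rows 4.7 [-0.6, -0.463, 0.125, 0.0, 0.0, -0.931]
```

Emit:
{"fn": "arm_command", "kwargs": {"deltas": [[-1,-0.05,0,-0.1,0,0,0],[-1,-0.05,0,-0.25,0,0,0],[-1,-0.05,0,-0.4,0,0,0],[-1,-0.05,0,-0.4,0,0,0]]}}

```text
clock: 46.65
position: [0.6494, -0.057, 0.1612]
tool_rot: [3.138, 0.002, 1.954]
force: [-0.6, -0.8, -1.2]
grip_width: 0.0295
```

Emit:
{"fn": "arm_command", "kwargs": {"deltas": [[-1,-0.11,-0.09,0.02,0,0,-0.19],[-1,-0.22,-0.18,0.05,0,0,-0.37],[-1,-0.33,-0.28,0.08,0,0,-0.56],[-1,-0.44,-0.37,0.1,0,0,-0.75],[-1,-0.55,-0.463,0.125,0,0,-0.931],[-1,-0.55,-0.463,0.125,0,0,-0.931],[-1,-0.55,-0.463,0.125,0,0,-0.931]]}}

```text
clock: 47.52
position: [0.6148, -0.1586, 0.1399]
tool_rot: [3.141, -0.0, 2.684]
force: [0.1, 0.5, -1.8]
grip_width: 0.0296
```

```bash
python3 - <<'E'
from h import *
wl("w24",[]); plan([.6148,-.159,.0292],DOWN(2.6853))
E
```

```text
47.52 [ 0.6148 -0.1586  0.1399] [ 3.1412e+00 -2.0000e-04  2.6837e+00] F [ 0.1  0.5 -1.8] w 0.0296 q [ 0.59  0.74 -0.66  1.64  0.54  0.95  0.84]
call 1 / 1 rows 2.2 [-0.001, -0.005, 0.739, 0.001, 0.0, -0.001]
```

View pics/w24.png

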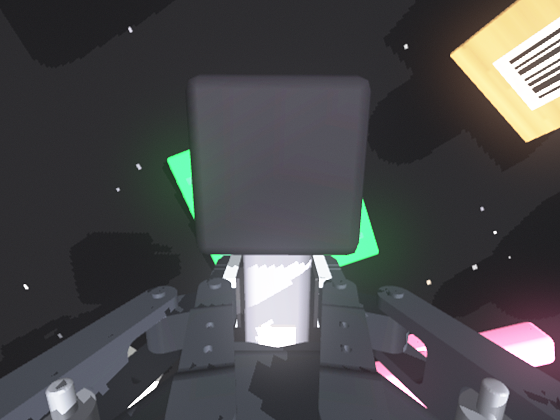

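The scanner is still square in the grip and over the trivet. Lowering it.

Emit:
{"fn": "arm_command", "kwargs": {"deltas": [[-1,0,-0.003,0.25,0,0,0],[-1,0,-0.003,0.48,0,0,0],[-1,0,-0.003,0.62,0,0,0],[-1,0,-0.003,0.7,0,0,0],[-1,0,-0.003,0.735,0,0,0],[-1,0,-0.003,0.735,0,0,0],[-1,0,-0.003,0.735,0,0,0]]}}

```text
clock: 48.45
position: [0.615, -0.1595, 0.0306]
tool_rot: [3.141, 0.001, 2.685]
force: [-0.8, 1.2, -1.1]
grip_width: 0.0296
```

```bash
python3 - <<'E'
from h import *
st(); plan([.6148,-.159,.0288],DOWN(2.6853))
E
```

```text
48.45 [ 0.615  -0.1595  0.0306] [3.1414e+00 1.2000e-03 2.6851e+00] F [-0.8  1.2 -1.1] w 0.0296 q [ 0.54  0.88 -0.58  1.68  0.65  0.78  0.76]
call 1 / 1 rows 0.0 [0.003, 0.003, 0.012, 0.0, 0.002, -0.0]
```

Emit:
{"fn": "arm_command", "kwargs": {"deltas": [[-1,0,0,0.008,0,0,0],[-1,0,0,0.014,0,0,0],[-1,0,0,0.014,0,0,0],[-1,0,0,0.014,0,0,0]]}}

```text
clock: 48.95
position: [0.6147, -0.1595, 0.0282]
tool_rot: [-3.141, 0.001, 2.685]
force: [-2.2, -0.7, 5.0]
grip_width: 0.0292
```

There is 5 N of contact, so it is resting on the trivet. Releasing and rising.

Emit:
{"fn": "arm_command", "kwargs": {"deltas": [[-0.3,0,0,0,0,0,0],[0.3,0,0,0,0,0,0],[0.6,0,0,0,0,0,0],[0.6,0,0,0,0,0,0],[0.6,0,0,0,0,0,0],[0.6,0,0,-0.2,0,0,0],[0.6,0,0,-0.5,0,0,0],[0.6,0,0,-0.8,0,0,0]]}}

```text
clock: 49.95
position: [0.6143, -0.1593, 0.1489]
tool_rot: [-3.142, -0.0, 2.686]
force: [1.1, -1.0, -0.4]
grip_width: 0.0684
```

Emit:
{"fn": "arm_command", "kwargs": {"deltas": [[1,0,0,-0.3,0,0,0],[1,0,0,-0.6,0,0,0],[1,0,0,-0.8,0,0,0],[1,0,0,-0.8,0,0,0]]}}

```text
clock: 50.45
position: [0.6153, -0.1594, 0.27]
tool_rot: [3.141, 0.004, 2.685]
force: [-0.2, 0.0, -0.7]
grip_width: 0.0853
```

```bash
python3 - <<'E'
from h import *
st(); c=cams.get_calibration("wrist"); f=cams.grab_frame("wrist")
v=[.6148,-.159,2.6853]; R=Rn.from_euler("z",v[2]).as_matrix()
def seg(P,col):
    q=proj(c,np.array(P)/1000@R.T+[v[0],v[1],.008]).round().astype(int); cv2.polylines(f,[q.reshape(-1,1,2)],True,col,1)
seg([[85,30,48],[85,-30,48],[23,-30,48],[23,30,48]],(0,0,255)); seg([[30,15,32],[30,-15,32],[-90,-15,32],[-90,15,32]],(0,255,255)); cv2.circle(f,tuple(int(round(x)) for x in proj(c,[[.6148,-.159,.008]])[0]),2,(255,0,255),-1)
cv2.imwrite("pics/w25.png",f)
E
```

```text
50.45 [ 0.6153 -0.1594  0.27  ] [3.141  0.0036 2.6852] F [-0.2  0.  -0.7] w 0.0853 q [ 0.63  0.61 -0.73  1.52  0.43  1.18  0.93]
```

View pics/w25.png

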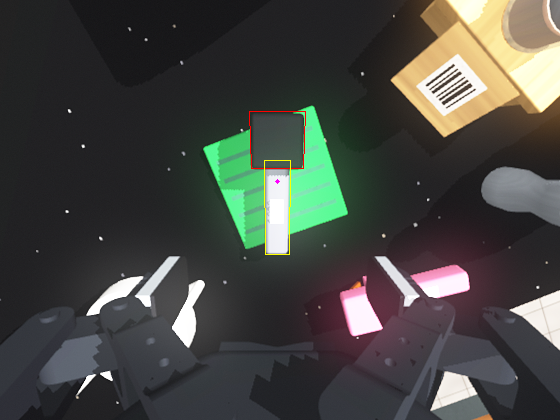

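The scanner lies flat on the trivet. Its origin is at (277,181) and the trivet centre at about (277,179). I'll clear the arm for a final check.

```bash
python3 - <<'E'
from h import *
plan([.50,-.38,.30],DOWN(2.6853))
E
```

```text
call 1 / 2 rows 2.5 [0.019, -0.828, -0.106, -0.0, 0.001, -0.0]
call 2 / 2 rows 2.5 [0.019, -0.828, -0.106, -0.0, 0.001, -0.0]
```

Emit:
{"fn": "arm_command", "kwargs": {"deltas": [[1,0,-0.28,-0.04,0,0,0],[1,0,-0.55,-0.07,0,0,0],[1,0.02,-0.83,-0.1,0,0,0]]}}

```text
clock: 50.88
position: [0.556, -0.2708, 0.2814]
tool_rot: [3.142, -0.002, 2.686]
force: [0.7, -0.9, -0.0]
grip_width: 0.0854
```

Emit:
{"fn": "arm_command", "kwargs": {"deltas": [[1,0,-0.28,-0.04,0,0,0],[1,0,-0.55,-0.07,0,0,0],[1,0.02,-0.83,-0.1,0,0,0],[1,0.02,-0.83,-0.1,0,0,0],[1,0.02,-0.83,-0.1,0,0,0]]}}

```text
clock: 51.5
position: [0.4994, -0.3797, 0.2968]
tool_rot: [3.141, -0.001, 2.686]
force: [1.1, 0.5, 1.0]
grip_width: 0.0853
```

```bash
python3 - <<'E'
from h import *
st()
H=[.165]*3+[.135]*2
look("t26",[(np.r_[b,h],r) for b,h,r in zip(BAY,H,[.03]*3+[.032]*2)]+[([.6148,-.159,.04],.01)])
c=cams.get_calibration("scene"); f=cams.grab_frame("scene")
for b,h,r in zip(BAY,H,[.03]*3+[.032]*2): ring(f,c,np.r_[b,h],r)
cv2.imwrite("pics/s26.png",f)
E
```

```text
51.5 [ 0.4994 -0.3797  0.2968] [ 3.1410e+00 -1.1000e-03  2.6856e+00] F [1.1 0.5 1. ] w 0.0853 q [ 1.02  0.57 -0.73  1.51  0.39  1.22  1.35]
```

View pics/t26.png

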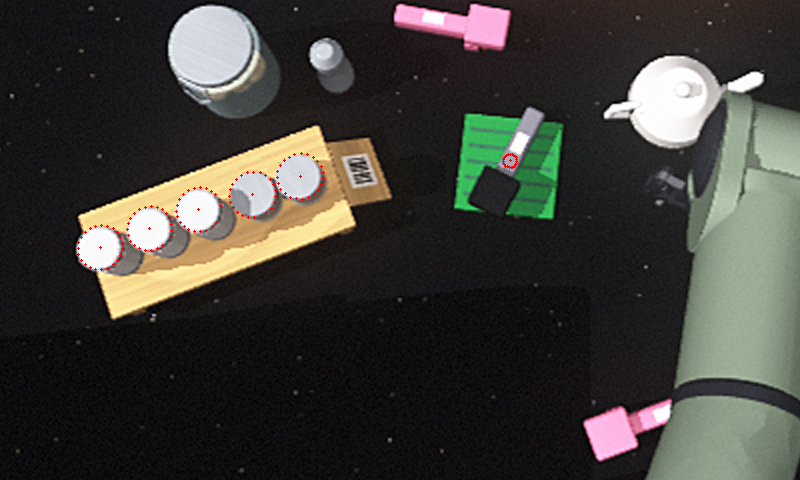

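View pics/s26.png

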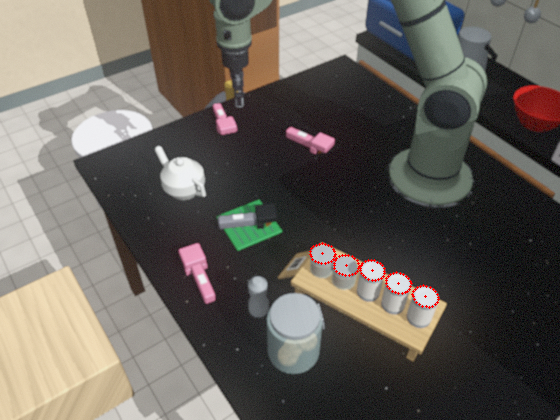

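Both views show all five containers on their rings and the scanner centred on the trivet at top-view px (510,160). The cookie jar, grinder and teapot haven't moved, and the arm is clear. Handing in.

```bash
python3 -c "
from workcell import job; print(job.job_done())"
```

```text
the job is handed in; nothing more can be done
None
```

The job is done and handed in at about 51.5 s of the 210 s allowed.

- **Row:** all five containers were there. The tins stand on pads 1–3 from the left and the jars on pads 4–5. In the last top and scene pictures every lid sat on its predicted ring, to about 1–2 mm.
- **Scan:** I held the scanner still for about 4 s, longer than the 2 s asked. From the measured arm pose and the fitted grip, the window was 79.6 mm from the label. The computed beam was within 0.5 mm of the label's middle and 0.4° of square.
- **Scanner return:** it lies flat on the trivet with its origin about 2 mm from the middle, and it is released. The arm is clear of everything.
- **Bystanders and look-alikes:** the cookie jar, grinder, teapot and pink look-alikes were not moved. I saw no knocked jar or scanner during the run.

**Disagreements:**
- **Heights:** the cameras read the pads about 2 mm high (71–73 mm against 70). They put the label centre at about 40.5 mm against the stated 37, so I aimed at 38.5.
- **Scanner outline:** the corner fit left 2–5 px residuals, which I put down to the rounded corners. Later overlays agreed to 1–3 mm.

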